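# Gauge three hinge forks for slot fit and take out the one that jams

## Task

Check the slots of the three cast hinge forks in the white nest plate before they go to assembly: take the feeler gauge by its handle and, working from the left fork to the right one, slide its blade into the open front of each slot until it runs home against the back wall or jams part-way on casting flash; never force it. Then lay the gauge back in its wooden saddle as it lay, and stand the fork that jammed upright on its foot in the grey tray. Leave the good forks in their nests and do not knock the jar about.

Things in the scene. Friction and masses are not known exactly. Their poses are not given: they have to be found in the camera images.
- nest_plate: White plastic plate fixed on the desk, 100 (x) x 300 (y) x 14 (z) mm, with three pockets 5 mm deep at y = +90 (left), 0 and -90 mm (right), each holding one fork by its foot with 1 mm play all round; which fork is where varies. Origin: centre of its underside, on the desk; x points away from the robot, the forks stand parallel to it, and the row is turned by up to 14 degrees.
- fork_a: One of three outwardly alike cast aluminium hinge forks, 0.1 to 0.2 kg. Foot 56 (x) x 40 (y) x 6 (z) mm; on it two lugs side by side, each 44 mm long in x and 7 mm thick, 20.5 mm over both in y (grip here from above, one finger each side), with round tops 26 mm wide centred at x = -3 mm, 40 mm above the underside. Origin: centre of the foot's underside.
- fork_b: Second hinge fork, like fork_a. In all three the slot between the lugs is 6.5 mm wide, centred on y = 0, its floor 6 mm above the underside. It is open above and at its front end (x = -22 mm, facing the robot), where its last 6 mm flare to 11.5 mm, and closed by a back wall at x = +14 mm. In a good fork the 4 mm blade runs in 36 mm and meets the back wall.
- fork_c: Third hinge fork, like fork_a. Any one of the three may be the faulty one; it is not marked and looks the same from the front: a lump of flash leaves only 2 mm of its slot open from x = -8 mm backwards, between 6 and 31 mm above the underside, so that a blade slid in along the slot, low down, stops 14 mm behind the mouth.
- gauge: Feeler gauge, 0.12 kg: black handle 80 (x) x 14 (y) x 24 (z) mm with a steel blade 4 mm thick (y) and 16 mm high (z), on edge, in the handle's middle plane and at its mid height, sticking out 75 mm along +x. Origin: centre of the handle. It lies in the saddle at the start; grip the handle across its 14 mm from above, midway between the saddle's posts.
- gauge_tip (a point): Centre of the blade's front end, 115 mm along x from the gauge's origin.
- saddle: Wooden saddle fixed on the desk: foot 110 (x) x 60 (y) x 10 mm, two posts at x = +28 and -28 mm (46 mm between them), each with a flared notch, 16 mm wide at its floor (30 mm above the desk) and 25 mm at the top (46 mm). The gauge lies along its x, blade towards +x, handle centre over the origin and 42 mm above the desk. Origin: centre of its underside.
- tray: Low grey plastic tray fixed on the desk, empty, 150 (x) x 190 (y) x 26 mm outside, walls 4 mm, inner floor 4 mm above the desk. Origin: centre of its underside. It stands to one side of the nest plate and the saddle to the other; which is left and which right varies.
- jar: Bystander: white screw-lid jar, 74 mm wide, 87 mm high, standing loose behind and to the left of the nest plate. Origin: centre of its underside.
Things that resemble listed ones, but are neither listed nor needed, are in the scene too. What is shaped like the fork_b but blue or red is not meant. What is shaped like the fork_a but blue is not meant.

How it is judged:
On the way, in this order (a step that is already met when the one before it is completed fails the run):
1. the blade, held in the gripper, is run home in the left fork's slot (tip within 6 mm of the back wall), or up against the flash if that is the faulty fork (tip within 2 mm of it) (y of gauge_tip in the frame of nest_plate between 0.084 and 0.096 m and z of gauge_tip in the frame of nest_plate between 0.015 and 0.042 m and contact force between the fingers and gauge above 1 N and (x of gauge_tip in the frame of nest_plate above 0.008 m or horizontal distance between gauge_tip and fork_b below 0.0105 m)), for 0.1 s.
2. the blade, held in the gripper, is run home in the middle fork's slot (tip within 6 mm of the back wall), or up against the flash if that is the faulty fork (tip within 2 mm of it) (y of gauge_tip in the frame of nest_plate between -0.006 and 0.006 m and z of gauge_tip in the frame of nest_plate between 0.015 and 0.042 m and contact force between the fingers and gauge above 1 N and (x of gauge_tip in the frame of nest_plate above 0.008 m or horizontal distance between gauge_tip and fork_b below 0.0105 m)), for 0.1 s.
3. the blade, held in the gripper, is run home in the right fork's slot (tip within 6 mm of the back wall), or up against the flash if that is the faulty fork (tip within 2 mm of it) (y of gauge_tip in the frame of nest_plate between -0.096 and -0.084 m and z of gauge_tip in the frame of nest_plate between 0.015 and 0.042 m and contact force between the fingers and gauge above 1 N and (x of gauge_tip in the frame of nest_plate above 0.008 m or horizontal distance between gauge_tip and fork_b below 0.0105 m)), for 0.1 s.
At the end, for the whole second after the job is handed in: The faulty fork stands upright (within 7 degrees) on the tray's floor; both good forks stand in their nests (moved under 12 mm); the gauge lies in both notches of the saddle, blade towards the saddle's +x, centred within 12 mm along it and within 7 degrees of its axis; all at rest (x of fork_b in the frame of tray between -0.055 and 0.055 m and y of fork_b in the frame of tray between -0.075 and 0.075 m and z of fork_b in the frame of tray below 0.01 m and angle between each of fork_b, fork_a, fork_c's own z axis and vertical below 0.12 rad and linear speed of each of fork_b, gauge below 0.02 m/s and x of gauge in the frame of saddle between -0.012 and 0.012 m and y of gauge in the frame of saddle between -0.005 and 0.005 m and z of gauge in the frame of saddle between 0.037 and 0.048 m and angle between the x axis of gauge and the x axis of saddle, either way round below 0.12 rad and distance of each of fork_a, fork_c from where it was at the start of the episode below 0.012 m and x of gauge_tip in the frame of saddle above 0.09 m); the robot touches nothing.
It fails at once if the gauge is forced: more than 40 N between it and a fork (contact force between gauge and fork_a above 40 N or contact force between gauge and fork_b above 40 N or contact force between gauge and fork_c above 40 N).
It fails at once if a good fork is taken out of its nest (more than 30 mm) (distance of any of fork_a, fork_c from where it was at the start of the episode above 0.03 m).
It fails at once if the jar is pushed more than 30 mm (distance of jar from where it was at the start of the episode above 0.03 m).
It also fails if it takes over 67 s, if anything falls off the work surface, if the arm or the gripper's body presses on something with over 40 N, if the wrist force passes 120 N, or if a joint passes its speed limit or range.

## Robot

A 6-joint arm with a two-finger parallel gripper is mounted at the origin on a cart in front of the work surface, level with it; the furniture and walls round the work are solid. World frame = base frame: x ahead of the robot, y to its left, z up, the work surface at z = 0. Lengths are in m, angles in rad, forces in N, time in s.
With the tool pointing down it reaches from about 0.3 to 1 m from the base axis. Payload 5.1 kg.
Tool frame: the origin (TCP) lies at the very end of the fingers, on their centre line; the grasp point (between the pads) lies 19 mm behind it; z points along the fingers, x is the direction in which the jaws open and shut, and the axes are right-handed (so a half turn about z gives the same grasp; the last joint's range is limited). The gripper opens to 95 mm and grips with 3 to 60 N. Pads are 20 mm wide; open, the fingers measure 119 mm over their backs; the gripper's body (75 mm by 180 mm) begins 59 mm behind the grasp point.
Start: joints at [-1.197, 0.124, 1.65, -0, 1.367, -0.083], TCP at [0.287, -0.583, 0.215] pointing down, gripper open.
Joint ranges: [-2.61, 2.61], [-1.02, 2.33], [0.03, 2.71], [-1.35, 4.49], [0.32, 2.68], [-2.91, 2.91]. Speed limits (rad/s): [2.57, 2.57, 3.14, 3.14, 3.14, 3.14].

## Interface

Orientations are given as a unit quaternion [x, y, z, w].
In Python, from plant import arm gives the robot as it stands. The module is installed in compiled form; this text tells all that it offers.
- The arm moves only by the tool arm_command, never from a script. Its argument "targets" is a list that holds one entry, the list of rows, each a list of 5 numbers: the closure, from 0 (fully open) to 1 (shut), then the shift along the tool's x, y, z in cm, then the turn about the tool's z in rad. A call has 1 to 5 rows; each row is the pose to reach, as a shift and turn from the pose commanded when the call began, along the tool's axes at that moment; what a row does not reach only later rows make up. A row lasts 1/10 s, in which the tool goes at most 50 mm and 8.59 degrees, less where a joint would pass 70% of its speed; a pose out of reach is approached as far as the arm can. A call with a gripper value outside its range is refused whole. The fingers move at their own pace and stop on an object; "squeeze" is the grip in N (left out, the last holds). Time passes only in rows, so rows that repeat a pose let the fingers close. It gives the time, the measured TCP pose, the force and the opening at its end, in the units of the state.
- arm.observe(): the state, without advancing time (a new reading comes with each control period).
- arm.capture(name): name is "scene" or "side" or "wrist"; returns the picture (400x640x3 uint8, red, green, blue); there is no depth.
- arm.calibration(name): a dict with "intrinsics" (3x3 intrinsics, pixels), "extrinsics" (4x4, takes a point from camera to world coordinates); the wrist camera has in their place "mount" (4x4, takes a point from camera to tool coordinates, whose origin is the TCP and whose axes are the tool frame's). Camera axes: x right, y down, z forward; pixel columns grow to the right and rows downward; lengths in m; the calibration is good to about 2 mm. A picture is of the moment at which its call begins: read the wrist's pose just before it. calibration takes no time and is no camera call.
- arm.job_done(): hands the job in, once; it reports no verdict.
The state is a dict: "clock": time; "joint_positions": joint angles; "qd": joint speeds; "joint_torque": joint torques, N m; "ee_pos": TCP position; "eef_rot": TCP orientation; "contact_force": force on the tool from outside, world axes, zero at the start; "ft_torque": the same for the moment, N m; "finger_gap": opening from 0.0 (shut) to 1.0 (fully open).
Only numpy, scipy, OpenCV 4.12 (cv2) and the standard library are available. Lean on these libraries where they do the work, as an engineer would, in place of code of your own. Each camera call takes 0.05 s, during which the arm holds its last target.

## Working session

There is one attempt and no reset: what is moved stays moved. The work goes in short steps, Python scripts to look and compute and a tool call to move; the robot and the scene stay as the last step left them, time stands still between calls to the robot, and variables do not carry over. Pictures are saved under pics/ and viewed, and the job is handed in when it is done.

Besides the shell and the picture viewer there is one more tool, called after "Emit:" by a JSON object that holds its "name" and its "arguments", one argument or row to a line. arm_command: Moves the arm, as the interface text tells. Its arguments: {"type":"object","properties":{"targets":{"type":"array"},"squeeze":{"type":"number"}},"required":["targets"]}

```bash
mkdir -p pics; cat > h.py <<'E'
import numpy as np, cv2
from plant import arm
from scipy.spatial.transform import Rotation as R
def save(n,im): cv2.imwrite('pics/'+n+'.png',im[:,:,::-1])
def K(n):
    c=arm.calibration(n); return np.array(c['intrinsics'],float),np.array(c.get('extrinsics',c.get('mount')),float)
E
python3 - <<'E'
from h import *
np.set_printoptions(precision=4,suppress=True)
s=arm.observe(); print(s)
for n in ['scene','side','wrist']:
    k,e=K(n); print(n,k,e)
for n in ['scene','side']:
    save(n+'0',arm.capture(n))
E
```

```text
{'clock': 0.0, 'joint_positions': array([-1.1966,  0.1245,  1.6517, -0.    ,  1.3675, -0.0826]), 'qd': array([-0.0007, -0.0001, -0.0002, -0.0005, -0.0004, -0.0018]), 'joint_torque': array([  0.0006, -41.7601, -35.9935,   0.0774,   0.0491,  -0.0002]), 'ee_pos': array([ 0.2864, -0.5828,  0.2134]), 'eef_rot': array([ 0.8488, -0.5286, -0.0008, -0.0006]), 'contact_force': array([-0.4074, -0.2701, -0.5037]), 'ft_torque': array([ 0.0309, -0.0216,  0.0072]), 'finger_gap': 0.9976170724783491}
scene [[395.4093   0.     321.6809]
 [  0.     395.4093 203.7322]
 [  0.       0.       1.    ]] [[ 0.7041 -0.3476  0.6192 -0.0395]
 [-0.7101 -0.3511  0.6103 -0.587 ]
 [ 0.0053 -0.8694 -0.4941  0.5524]
 [ 0.      0.      0.      1.    ]]
side [[413.8198   0.     318.5015]
 [  0.     413.8198 199.0837]
 [  0.       0.       1.    ]] [[-0.9979 -0.0135  0.0628  0.4851]
 [-0.0596  0.5606 -0.8259  0.8448]
 [-0.0241 -0.8279 -0.5603  0.642 ]
 [ 0.      0.      0.      1.    ]]
wrist [[347.8272   0.     324.3407]
 [  0.     347.8272 202.9457]
 [  0.       0.       1.    ]] [[ 1.     -0.     -0.      0.    ]
 [ 0.      0.9688  0.2478 -0.0696]
 [ 0.     -0.2478  0.9688 -0.1699]
 [ 0.      0.      0.      1.    ]]
```

View pics/scene0.png

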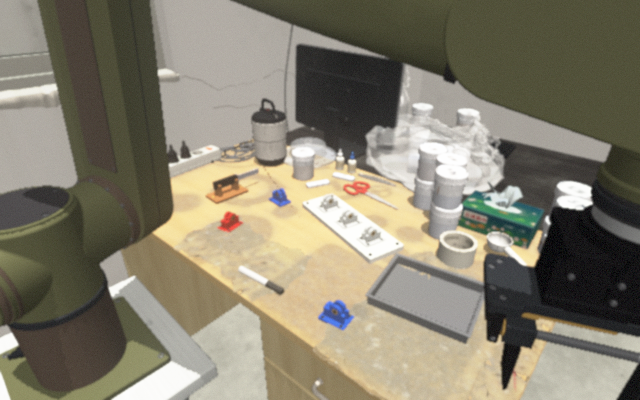

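View pics/side0.png

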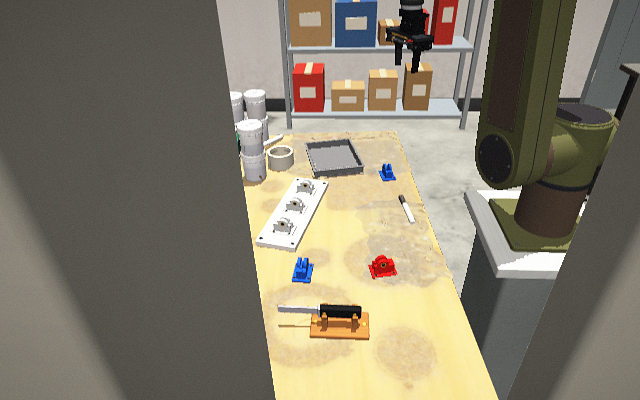

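The saddle with the gauge is on the left: scene (228,187), side (340,318). The nest plate is in the middle: scene (350,225), side (293,213). The tray is on the right: scene (430,295). The jar is at scene (303,162). Blue and red fork look-alikes and a knife with a light blade and black handle at scene (260,278) are decoys. I'll enlarge the views next.

```bash
python3 - <<'E'
from h import *
a=cv2.imread('pics/scene0.png');b=cv2.imread('pics/side0.png')
def crop(im,x,y,w,h,f,n): cv2.imwrite('pics/'+n+'.png',cv2.resize(im[y:y+h,x:x+w],None,fx=f,fy=f,interpolation=cv2.INTER_CUBIC))
crop(b,240,170,140,180,3.3,'c1'); crop(a,190,140,220,125,3.6,'c2')
def pz(n,u,v,z):
    k,e=K(n); d=e[:3,:3]@np.linalg.inv(k)@[u,v,1]; o=e[:3,3]; return o+d*(z-o[2])/d[2]
for n,u,v,z in [('side',291,180,.014),('side',328,182,.014),('side',294,249,.014),('side',257,242,.014),('scene',303,200,.014),('scene',402,240,.014),
 ('side',319,309,.044),('side',361,311,.054),('side',278,308,.05),('scene',303,152,.087),('side',305,148,.026),('side',352,140,.026),('side',362,173,.026),('side',314,175,.026)]:
    print(n,u,v,pz(n,u,v,z).round(3))
E
```

```text
side 291 180 [ 0.642 -0.178  0.014]
side 328 182 [ 0.533 -0.169  0.014]
side 294 249 [0.6   0.125 0.014]
side 257 242 [0.69  0.103 0.014]
scene 303 200 [0.613 0.13  0.014]
scene 402 240 [ 0.647 -0.179  0.014]
side 319 309 [0.53  0.326 0.044]
side 361 311 [0.453 0.336 0.054]
side 278 308 [0.605 0.332 0.05 ]
scene 303 152 [0.733 0.257 0.087]
side 305 148 [ 0.616 -0.358  0.026]
side 352 140 [ 0.463 -0.419  0.026]
side 362 173 [ 0.435 -0.202  0.026]
side 314 175 [ 0.575 -0.188  0.026]
```

View pics/c1.png

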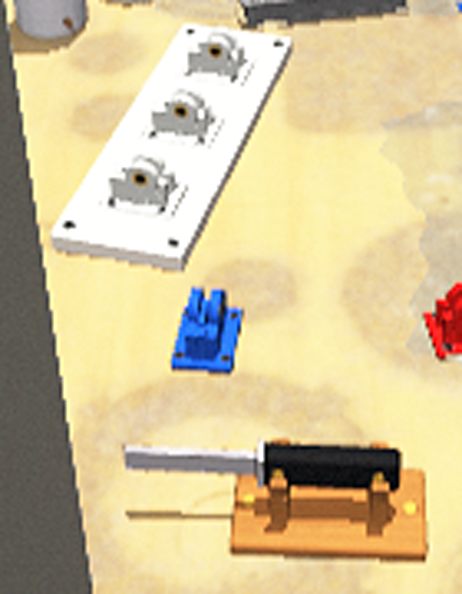

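View pics/c2.png

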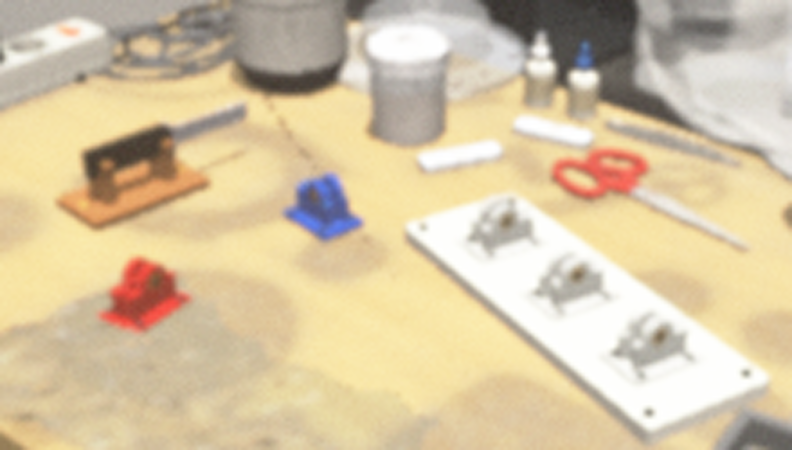

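```bash
cat >> h.py <<'E'
def pose():
    s=arm.observe(); return s,np.array(s['ee_pos']),R.from_quat(s['eef_rot']).as_matrix()
def plan(tx,ty,tz,psi):
    s,p,M=pose(); d=M.T@(np.array([tx,ty,tz])-p)*100
    cur=np.arctan2(M[1,0],M[0,0]); t=-(np.radians(psi)-cur); t=(t+np.pi)%(2*np.pi)-np.pi
    print('clock %.2f pos'%s['clock'],p.round(4),'psi %.2f'%np.degrees(cur),'shift cm',d.round(2),'turn %.3f'%t,'F',np.round(s['contact_force'],1),'gap %.3f'%s['finger_gap'])
E
python3 -c "
from h import *
plan(.56,-.03,.19,-103)"
```

```text
clock 0.10 pos [ 0.2865 -0.5828  0.2135] psi -63.82 shift cm [-37.54 -48.93   2.43] turn 0.684 F [ 0.3  0.7 -0.2] gap 0.999
```

Emit:
{"name": "arm_command", "arguments": {
  "targets": [
    [[0,-37.5,-49,2.4,0.684],[0,-37.5,-49,2.4,0.684],[0,-37.5,-49,2.4,0.684],[0,-37.5,-49,2.4,0.684],[0,-37.5,-49,2.4,0.684]]
  ],
  "squeeze": 25
}}

```text
clock: 0.6
ee_pos: [0.397, -0.3598, 0.2045]
eef_rot: [-0.62, 0.784, 0.0, 0.0]
contact_force: [1.7, -0.4, 0.1]
finger_gap: 1.002
```

```bash
python3 -c "
from h import *
plan(.56,-.03,.19,-103)"
```

```text
clock 0.60 pos [ 0.397  -0.3598  0.2045] psi -103.33 shift cm [-35.85  -8.26   1.46] turn -0.006 F [ 1.7 -0.4  0.1] gap 1.002
```

Emit:
{"name": "arm_command", "arguments": {
  "targets": [
    [[0,-35.8,-8.3,1.5,0],[0,-35.8,-8.3,1.5,0],[0,-35.8,-8.3,1.5,0],[0,-35.8,-8.3,1.5,0],[0,-35.8,-8.3,1.5,0]]
  ]
}}

```text
clock: 1.1
ee_pos: [0.5068, -0.1353, 0.1945]
eef_rot: [-0.622, 0.783, 0.0, -0.0]
contact_force: [1.6, -1.2, -0.0]
finger_gap: 0.998
```

```bash
python3 -c "
from h import *
plan(.56,-.03,.19,-103)"
```

```text
clock 1.10 pos [ 0.5068 -0.1353  0.1945] psi -103.02 shift cm [-11.46  -2.81   0.45] turn -0.000 F [ 1.6 -1.2 -0. ] gap 0.998
```

Emit:
{"name": "arm_command", "arguments": {
  "targets": [
    [[0,-10.5,-2.8,0.4,0],[0,-10.5,-2.8,0.4,0],[0,-10.5,-2.8,0.4,0],[0,-10.5,-2.8,0.4,0]]
  ]
}}

```text
clock: 1.5
ee_pos: [0.5574, -0.0401, 0.1901]
eef_rot: [-0.624, 0.782, 0.0, -0.001]
contact_force: [-0.5, 0.5, 0.7]
finger_gap: 1.002
```

```bash
python3 -c "
from h import *
plan(.56,-.03,.19,-103)
s,p,M=pose(); np.savez('w1.npz',p=p,M=M)
im=arm.capture('wrist'); save('w1',im)
plan(.56,-.03,.19,-103)"
```

```text
clock 1.50 pos [ 0.5574 -0.0401  0.1901] psi -102.84 shift cm [-1.04 -0.03  0.01] turn 0.003 F [-0.5  0.5  0.7] gap 1.002
clock 1.55 pos [ 0.5571 -0.0413  0.1903] psi -102.94 shift cm [-1.16 -0.03  0.03] turn 0.001 F [ 0.6 -0.3  0.3] gap 0.997
```

View pics/w1.png

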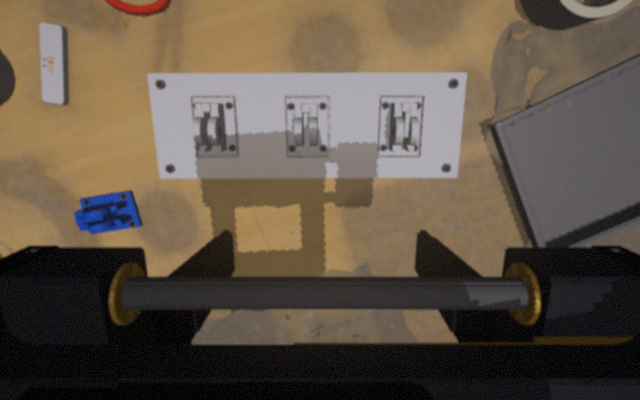

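The plate's corners show at about (149,73), (466,73), (459,178) and (161,178), with three grey forks at x≈215, 307 and 400. The tray is on the right and a blue fork decoy at (108,212). I'll fit the plate.

```bash
cat >> h.py <<'E'
def wpz(p,M,uv,z):
    k,m=K('wrist'); uv=np.atleast_2d(uv).astype(float)
    d=(M@m[:3,:3]@np.linalg.inv(k)@np.c_[uv,np.ones(len(uv))].T).T; o=p+M@m[:3,3]
    return o+d*((z-o[2])/d[:,2])[:,None]
def wproj(p,M,X):
    k,m=K('wrist'); X=np.atleast_2d(X); o=p+M@m[:3,3]; c=(X-o)@(M@m[:3,:3]); q=(k@c.T).T; return q[:,:2]/q[:,2:]
E
python3 - <<'E'
from h import *
im=cv2.imread('pics/w1.png')
cv2.imwrite('pics/w1a.png',cv2.resize(im[60:190,140:340],None,fx=4,fy=4,interpolation=cv2.INTER_CUBIC))
cv2.imwrite('pics/w1b.png',cv2.resize(im[60:190,280:480],None,fx=4,fy=4,interpolation=cv2.INTER_CUBIC))
E
```

```text
(no output)
```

View pics/w1a.png

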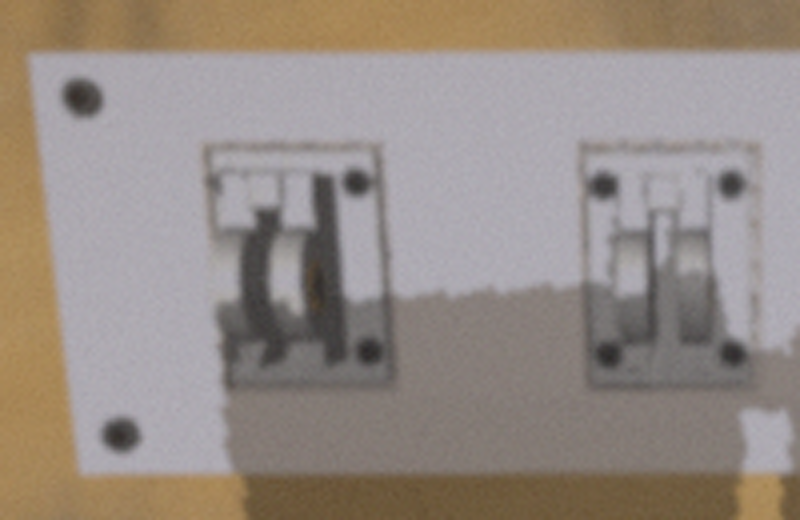

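View pics/w1b.png

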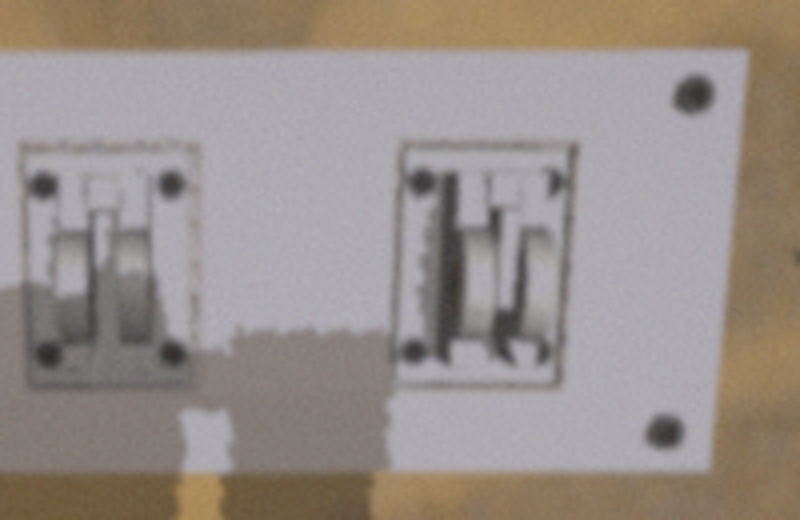

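```bash
python3 - <<'E'
from h import *
np.set_printoptions(precision=4,suppress=True)
d=np.load('w1.npz');p,M=d['p'],d['M']
uv=[[147,73.25],[467,72.5],[458,177.5],[160,178.5]]
X=wpz(p,M,uv,.014); print(X)
L=np.array([[.05,.15],[.05,-.15],[-.05,-.15],[-.05,.15]])
A=X[:,:2]; c=A.mean(0); a=A-c
th=np.arctan2((L[:,0]*a[:,1]-L[:,1]*a[:,0]).sum(),(L*a).sum()); print(c,np.degrees(th))
print('edges',[np.linalg.norm(A[i]-A[(i+1)%4]) for i in range(4)])
# fork pockets (rim z .014)
b=lambda x,y,ox:[ox+x/4,60+y/4]
for n,q in {'L':[b(205,145,140),b(380,143,140),b(393,385,140),b(228,387,140)],'M':[b(582,145,140),b(760,145,140),b(750,384,140),b(590,386,140)],'R':[b(402,143,280),b(577,143,280),b(558,383,280),b(396,386,280)]}.items():
    Y=wpz(p,M,q,.014)[:,:2].mean(0)-c; cs,sn=np.cos(th),np.sin(th); print(n,cs*Y[0]+sn*Y[1],-sn*Y[0]+cs*Y[1])
E
```

```text
[[ 0.698   0.0984  0.014 ]
 [ 0.632  -0.194   0.014 ]
 [ 0.5346 -0.173   0.014 ]
 [ 0.6004  0.1202  0.014 ]]
[ 0.6163 -0.0371] -12.656905998335969
edges [np.float64(0.29974608693734134), np.float64(0.09967106379821584), np.float64(0.30046643559032), np.float64(0.10000885614326056)]
L 0.000752428287772746 0.08999090585253378
M 0.0004680543324494621 0.0003641027965668969
R 0.00046012174253382 -0.09018424897731264
```

The plate fit is clean: edges 299.7 and 99.7 mm, centre (0.616,-0.037), yaw -12.7°. Next I'll look at the saddle from above.

```bash
python3 -c "
from h import *
plan(.48,.332,.17,-90)"
```

```text
clock 1.55 pos [ 0.5571 -0.0413  0.1903] psi -102.94 shift cm [-34.65  15.87   2.03] turn -0.226 F [ 0.6 -0.3  0.3] gap 0.997
```

Emit:
{"name": "arm_command", "arguments": {
  "targets": [
    [[0,-34.6,15.9,2,-0.226],[0,-34.6,15.9,2,-0.226],[0,-34.6,15.9,2,-0.226],[0,-34.6,15.9,2,-0.226],[0,-34.6,15.9,2,-0.226]]
  ]
}}

```text
clock: 2.05
ee_pos: [0.5066, 0.2027, 0.1778]
eef_rot: [-0.706, 0.709, -0.0, 0.0]
contact_force: [0.9, 0.1, 0.0]
finger_gap: 0.999
```

```bash
python3 -c "
from h import *
plan(.48,.332,.17,-90)"
```

```text
clock 2.05 pos [0.5066 0.2027 0.1778] psi -90.26 shift cm [-12.92   2.72   0.77] turn -0.004 F [0.9 0.1 0. ] gap 0.999
```

Emit:
{"name": "arm_command", "arguments": {
  "targets": [
    [[0,-12.1,2.7,0.7,0],[0,-12.1,2.7,0.7,0],[0,-12.1,2.7,0.7,0],[0,-12.1,2.7,0.7,0],[0,-12.1,2.7,0.7,0]]
  ]
}}

```text
clock: 2.55
ee_pos: [0.4806, 0.3226, 0.1706]
eef_rot: [-0.706, 0.708, -0.0, -0.0]
contact_force: [1.1, -0.7, 0.3]
finger_gap: 1.0
```

```bash
python3 -c "
from h import *
plan(.48,.332,.17,-90)
s,p,M=pose(); np.savez('w2.npz',p=p,M=M)
im=arm.capture('wrist'); save('w2',im)
"
```

```text
clock 2.55 pos [0.4806 0.3226 0.1706] psi -90.13 shift cm [-0.94  0.06  0.06] turn -0.002 F [ 1.1 -0.7  0.3] gap 1.000
```

View pics/w2.png

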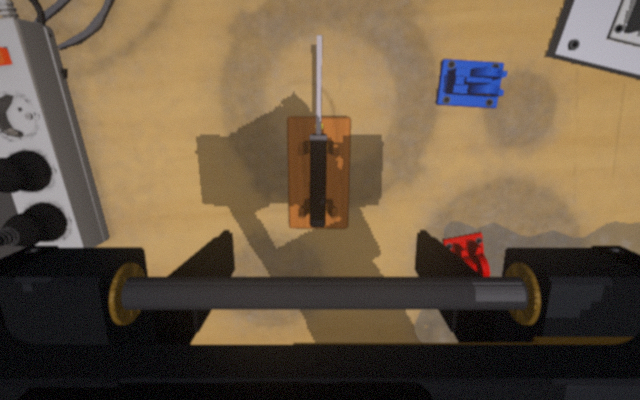

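```bash
python3 - <<'E'
from h import *
im=cv2.imread('pics/w2.png')
cv2.imwrite('pics/w2a.png',cv2.resize(im[25:240,260:380],None,fx=2.75*1.0,fy=2.75,interpolation=cv2.INTER_CUBIC))
E
```

```text
(no output)
```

View pics/w2a.png

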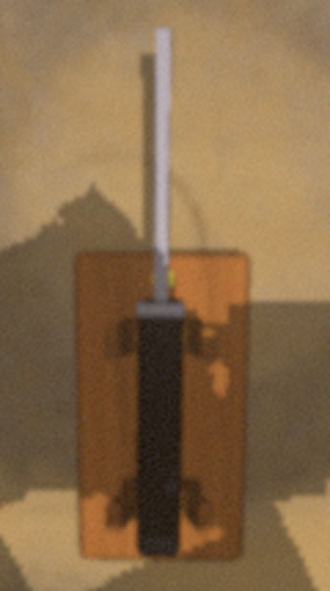

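```bash
python3 - <<'E'
from h import *
np.set_printoptions(precision=4,suppress=True)
d=np.load('w2.npz');p,M=d['p'],d['M']
g=lambda *q:np.array(q)/2.75+[260,25]
S=wpz(p,M,g([77,253],[250,253],[243,560],[80,560]),.010);print(S, S.mean(0))
L=np.array([[.055,.03],[.055,-.03],[-.055,-.03],[-.055,.03]]);A=S[:,:2];a=A-A.mean(0)
th=np.arctan2((L[:,0]*a[:,1]-L[:,1]*a[:,0]).sum(),(L*a).sum());print('saddle yaw',np.degrees(th),[np.linalg.norm(A[i]-A[(i+1)%4]) for i in range(4)])
tip=wpz(p,M,g([163,28]),.050)[0]; fr=wpz(p,M,g([160,303]),.054)[0]; bk=wpz(p,M,g([159,552]),.054)[0]
print('tip',tip,'front',fr,'back',bk,'len',np.linalg.norm(fr-bk),np.linalg.norm(tip-fr),'yaw',np.degrees(np.arctan2(*(tip-bk)[1::-1])),'ctr',(fr+bk)/2, 'from tip', tip[:2]-.115*np.array([np.cos(th),np.sin(th)]))
E
```

```text
[[0.5475 0.3559 0.01  ]
 [0.5473 0.2979 0.01  ]
 [0.439  0.2986 0.01  ]
 [0.4392 0.3579 0.01  ]] [0.4933 0.3276 0.01  ]
saddle yaw -0.5877026315439848 [np.float64(0.058020502033889435), np.float64(0.10834066569680663), np.float64(0.05924480704691102), np.float64(0.10833643352826856)]
tip [0.6087 0.3262 0.05  ] front [0.5335 0.3274 0.054 ] back [0.4565 0.3283 0.054 ] len 0.07697051362690147 0.07531362214226825 yaw -0.7953904719394542 ctr [0.495  0.3278 0.054 ] from tip [0.4937 0.3273]
```

```bash
python3 -c "
from h import *
plan(.494,.3275,.026,-90.7)"
```

```text
clock 2.60 pos [0.4808 0.3223 0.1707] psi -90.19 shift cm [-0.54 -1.32 14.47] turn 0.009 F [ 0.4 -0.3  0. ] gap 0.998
```

Emit:
{"name": "arm_command", "arguments": {
  "targets": [
    [[0.3,-0.54,-1.32,4,0.009],[0.5,-0.54,-1.32,8,0.009],[0.6,-0.54,-1.32,11,0.009],[0.6,-0.54,-1.32,14.5,0.009],[0.6,-0.54,-1.32,14.5,0.009]]
  ]
}}

```text
clock: 3.1
ee_pos: [0.4901, 0.3252, 0.0203]
eef_rot: [-0.702, 0.712, 0.001, -0.005]
contact_force: [-0.5, -0.0, -0.6]
finger_gap: 0.633
```

```bash
python3 -c "
from h import *
plan(.494,.3275,.026,-90.7)
s,p,M=pose(); np.savez('w3.npz',p=p,M=M)
im=arm.capture('wrist'); save('w3',im)
"
```

```text
clock 3.10 pos [0.4901 0.3252 0.0203] psi -90.75 shift cm [-0.23 -0.38 -0.57] turn -0.001 F [-0.5 -0.  -0.6] gap 0.633
```

View pics/w3.png

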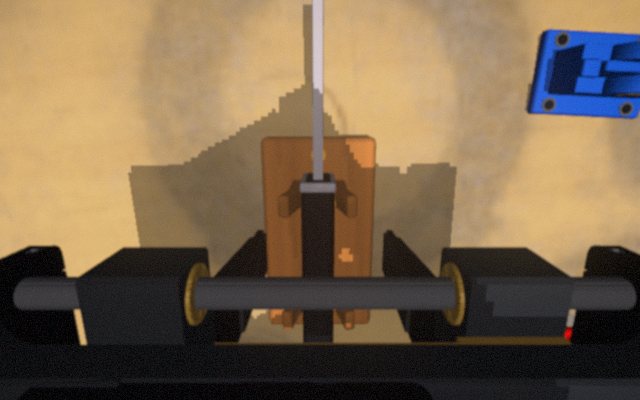

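The fingers straddle the handle midway between the posts, with the handle at x≈318 and the finger tips at 265 and 385. I'll settle the arm, then close.

```bash
python3 -c "
from h import *
plan(.494,.3275,.026,-90.7)
"
```

```text
clock 3.15 pos [0.4921 0.3266 0.0234] psi -90.74 shift cm [-0.09 -0.19 -0.26] turn -0.001 F [-0.4 -0.   1.2] gap 0.594
```

Emit:
{"name": "arm_command", "arguments": {
  "targets": [
    [[0.6,0,0,0,0],[0.8,0,0,0,0],[1,0,0,0,0],[1,0,0,0,0],[1,0,0,0,0]]
  ],
  "squeeze": 30
}}

```text
clock: 3.65
ee_pos: [0.4937, 0.3298, 0.0266]
eef_rot: [-0.704, 0.711, -0.0, 0.001]
contact_force: [-0.7, -1.3, 0.2]
finger_gap: 0.174
```

```bash
python3 -c "
from h import *
plan(.494,.3275,.026,-90.7)
"
```

```text
clock 3.65 pos [0.4937 0.3298 0.0266] psi -90.57 shift cm [ 0.23 -0.03  0.06] turn 0.002 F [-0.7 -1.3  0.2] gap 0.174
```

Emit:
{"name": "arm_command", "arguments": {
  "targets": [
    [[1,0,0,0,0],[1,0,0,0,0],[1,0,0,0,0]]
  ]
}}

```text
clock: 3.95
ee_pos: [0.4937, 0.3297, 0.0264]
eef_rot: [-0.704, 0.711, -0.0, 0.0]
contact_force: [-1.4, -1.6, 5.7]
finger_gap: 0.149
```

```bash
python3 -c "
from h import *
plan(.494,.3275,.026,-90.7)
"
```

```text
clock 3.95 pos [0.4937 0.3297 0.0264] psi -90.58 shift cm [ 0.22 -0.04  0.04] turn 0.002 F [-1.4 -1.6  5.7] gap 0.149
```

The handle is gripped: 14.2 mm opening, against 14 mm given. I'll lift it and check the clearance to the blue decoy.

Emit:
{"name": "arm_command", "arguments": {
  "targets": [
    [[1,0,0,-2,0],[1,0,0,-5,0],[1,0,0,-8,0],[1,0,0,-8,0]]
  ]
}}

```text
clock: 4.35
ee_pos: [0.496, 0.3312, 0.1102]
eef_rot: [-0.704, 0.711, -0.001, 0.004]
contact_force: [0.9, -0.1, -1.5]
finger_gap: 0.144
```

```bash
cat >> h.py <<'E'
C=np.array([.6163,-.0371]);TH=np.radians(-12.66)
def p2w(x,y): return C+np.array([x*np.cos(TH)-y*np.sin(TH),x*np.sin(TH)+y*np.cos(TH)])
def w2p(P):
    d=np.asarray(P)[:2]-C; return np.array([d[0]*np.cos(TH)+d[1]*np.sin(TH),-d[0]*np.sin(TH)+d[1]*np.cos(TH)])
E
python3 - <<'E'
from h import *
d=np.load('w1.npz');p,M=d['p'],d['M']
print('blue',wpz(p,M,[[108,212]],.02), wpz(p,M,[[142,222]],.02))
t=p2w(-.165,.091); print(t); plan(t[0],t[1],.08,-90-12.66)
s,p,M=pose(); np.savez('w4.npz',p=p,M=M); save('w4',arm.capture('wrist'))
E
```

```text
blue [[0.57984911 0.18022501 0.02      ]] [[0.56210784 0.15028086 0.02      ]]
[0.47525554 0.08784983]
clock 4.35 pos [0.496  0.3312 0.1102] psi -90.58 shift cm [24.36  1.85  2.9 ] turn 0.211 F [ 0.9 -0.1 -1.5] gap 0.144
```

View pics/w4.png

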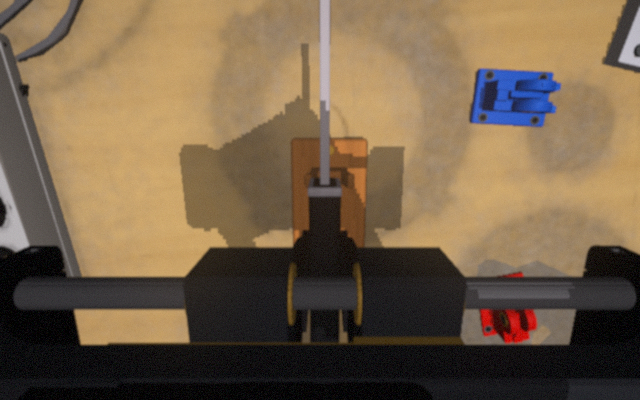

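Emit:
{"name": "arm_command", "arguments": {
  "targets": [
    [[1,24.4,1.9,2.3,0.211],[1,24.4,1.9,2.3,0.211],[1,24.4,1.9,2.3,0.211],[1,24.4,1.9,2.3,0.211],[1,24.4,1.9,2.3,0.211]]
  ]
}}

```text
clock: 4.9
ee_pos: [0.4696, 0.0838, 0.08]
eef_rot: [-0.625, 0.781, 0.001, -0.002]
contact_force: [0.8, -0.6, -1.6]
finger_gap: 0.146
```

Emit:
{"name": "arm_command", "arguments": {
  "targets": [
    [[1,0,0,0,0],[1,0,0,0,0],[1,0,0,0,0]]
  ]
}}

```text
clock: 5.2
ee_pos: [0.4713, 0.0864, 0.0817]
eef_rot: [-0.625, 0.781, 0.001, -0.001]
contact_force: [0.3, 0.2, -1.5]
finger_gap: 0.144
```

```bash
python3 - <<'E'
from h import *
t=p2w(-.165,.091); print(t); plan(t[0],t[1],.08,-90-12.66)
s,p,M=pose(); np.savez('w5.npz',p=p,M=M); save('w5',arm.capture('wrist'))
E
```

```text
[0.47525554 0.08784983]
clock 5.20 pos [0.4713 0.0864 0.0817] psi -102.64 shift cm [-0.23 -0.35  0.17] turn 0.000 F [ 0.3  0.2 -1.5] gap 0.144
```

View pics/w5.png

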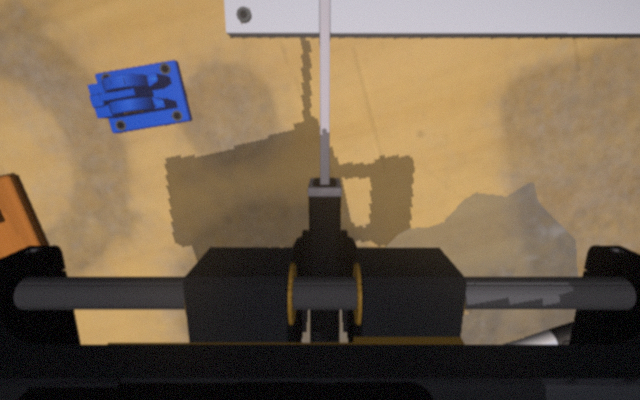

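```bash
python3 - <<'E'
from h import *
np.set_printoptions(precision=4,suppress=True)
d=np.load('w5.npz');p,M=d['p'],d['M']
im=cv2.imread('pics/w5.png'); cv2.imwrite('pics/w5a.png',cv2.resize(im[0:60,210:340],None,fx=6,fy=6,interpolation=cv2.INTER_CUBIC))
print('corner->proj',wproj(p,M,[[*p2w(-.05,.15),.014],[*p2w(-.05,-.0),.014],[*p2w(-.05,.15),.0]]))
k,m=K('wrist')
# blade line in tool coords at z top
X=wpz(p,M,[[325,180],[324.5,5]],p[2]+.0156+.008); print((X-p)@M)
E
```

```text
corner->proj [[226.7212  33.112 ]
 [466.2335  33.1884]
 [232.4437  37.8122]]
[[ 0.0002 -0.0423 -0.0237]
 [-0.     -0.1095 -0.0238]]
```

View pics/w5a.png

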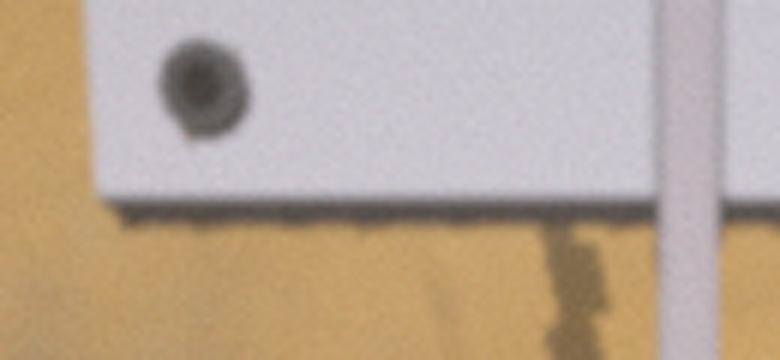

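```bash
python3 - <<'E'
from h import *
t=p2w(-.155,.090); plan(t[0],t[1],.0155,-90-12.66)
E
```

```text
clock 5.25 pos [0.4716 0.0867 0.0821] psi -102.59 shift cm [-0.09 -1.34  6.65] turn 0.001 F [-0.1 -0.3 -0.4] gap 0.144
```

Emit:
{"name": "arm_command", "arguments": {
  "targets": [
    [[1,-0.1,-0.6,3,0.001],[1,-0.1,-1.3,5,0.001],[1,-0.1,-1.3,6.6,0.001],[1,-0.1,-1.3,6.6,0.001],[1,-0.1,-1.3,6.6,0.001]]
  ]
}}

```text
clock: 5.75
ee_pos: [0.4847, 0.0849, 0.0167]
eef_rot: [-0.625, 0.781, 0.0, -0.0]
contact_force: [-0.3, 0.6, -0.8]
finger_gap: 0.146
```

Emit:
{"name": "arm_command", "arguments": {
  "targets": [
    [[1,0,0,0,0],[1,0,0,0,0],[1,0,0,0,0]]
  ]
}}

```text
clock: 6.05
ee_pos: [0.4855, 0.084, 0.0177]
eef_rot: [-0.624, 0.781, -0.001, 0.001]
contact_force: [0.5, 0.4, -0.6]
finger_gap: 0.147
```

```bash
python3 - <<'E'
from h import *
t=p2w(-.155,.090); plan(t[0],t[1],.0155,-90-12.66)
s,p,M=pose(); print(w2p(p)); np.savez('w6.npz',p=p,M=M); save('w6',arm.capture('wrist')); save('sc6',arm.capture('side'))
im=cv2.imread('pics/w6.png'); cv2.imwrite('pics/w6a.png',cv2.resize(im[0:120,225:425],None,fx=4,fy=4,interpolation=cv2.INTER_CUBIC))
im=cv2.imread('pics/sc6.png'); cv2.imwrite('pics/sc6a.png',cv2.resize(im[180:290,240:380],None,fx=5,fy=5,interpolation=cv2.INTER_CUBIC))
E
```

```text
clock 6.05 pos [0.4855 0.084  0.0177] psi -102.72 shift cm [-0.05  0.08  0.22] turn -0.001 F [ 0.5  0.4 -0.6] gap 0.147
[-0.1542084   0.08949152]
```

View pics/w6a.png

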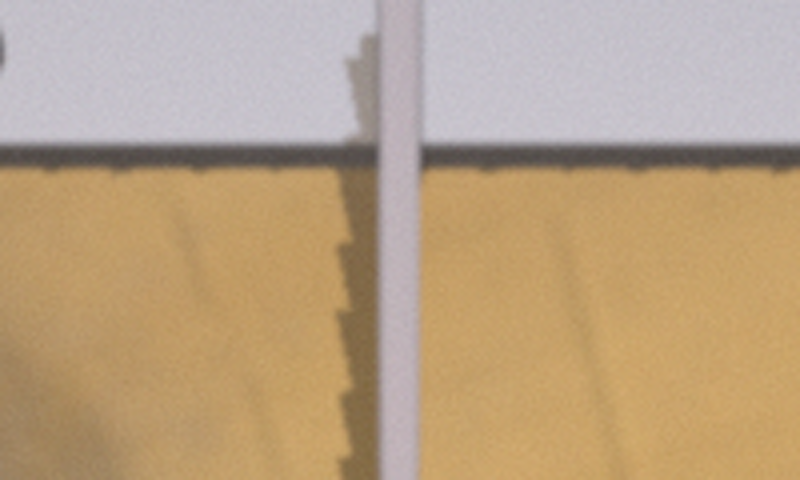

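View pics/sc6a.png

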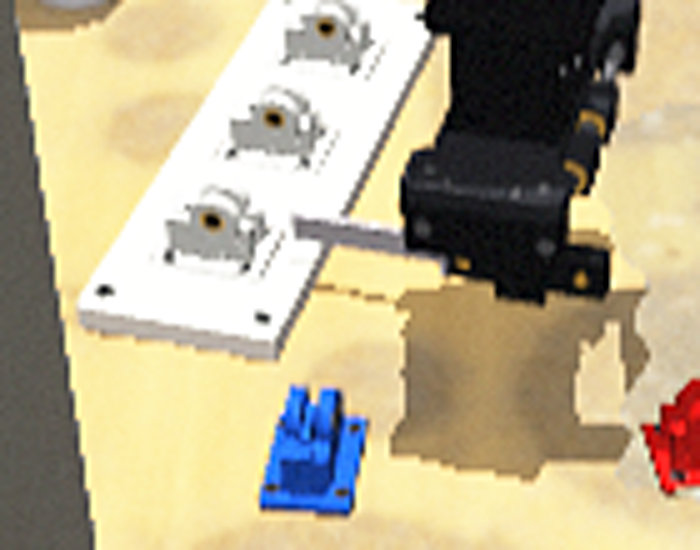

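The blade lines up with the left fork's slot, its tip about 18 mm in front of the mouth. I'll advance gently.

Emit:
{"name": "arm_command", "arguments": {
  "targets": [
    [[1,-0.05,-0.5,0.2,0],[1,-0.05,-1.0,0.2,0],[1,-0.05,-1.6,0.2,0],[1,-0.05,-2.2,0.2,0],[1,-0.05,-2.2,0.2,0]]
  ]
}}

```text
clock: 6.65
ee_pos: [0.5075, 0.0792, 0.015]
eef_rot: [-0.624, 0.781, -0.0, 0.0]
contact_force: [0.2, 0.5, 0.3]
finger_gap: 0.14
```

```bash
cat > st.py <<'E'
from h import *
import sys
y=float(sys.argv[1])
s,p,M=pose(); q=w2p(p)
psi=np.degrees(np.arctan2(M[1,0],M[0,0]))
f=np.array(s['contact_force']); fp=np.array([f[0]*np.cos(TH)+f[1]*np.sin(TH),-f[0]*np.sin(TH)+f[1]*np.cos(TH),f[2]])
a=np.radians(psi+90)-TH
print('clk %.2f tcp plate'%s['clock'],(q*1000).round(1),'z %.1f'%(p[2]*1000),'tip x %.1f y %.1f'%((q[0]+.115)*1000,(q[1]+.115*np.sin(a))*1000),'psi %.2f (want -102.66)'%psi,'F plate',fp.round(1),'gap',round(s['finger_gap'],3))
plan(*p2w(-.115+.011,y),.0155,-102.66)
E
python3 st.py .09; python3 - <<'E'
from h import *
save('w7',arm.capture('wrist'))
im=cv2.imread('pics/w7.png'); cv2.imwrite('pics/w7a.png',cv2.resize(im[0:120,225:425],None,fx=4,fy=4,interpolation=cv2.INTER_CUBIC))
E
```

```text
clk 6.65 tcp plate [-131.7   89.7] z 15.0 tip x -16.7 y 89.5 psi -102.76 (want -102.66) F plate [0.1 0.6 0.3] gap 0.14
clock 6.65 pos [0.5075 0.0792 0.015 ] psi -102.76 shift cm [-0.04 -2.77 -0.05] turn -0.002 F [0.2 0.5 0.3] gap 0.140
```

View pics/w7a.png

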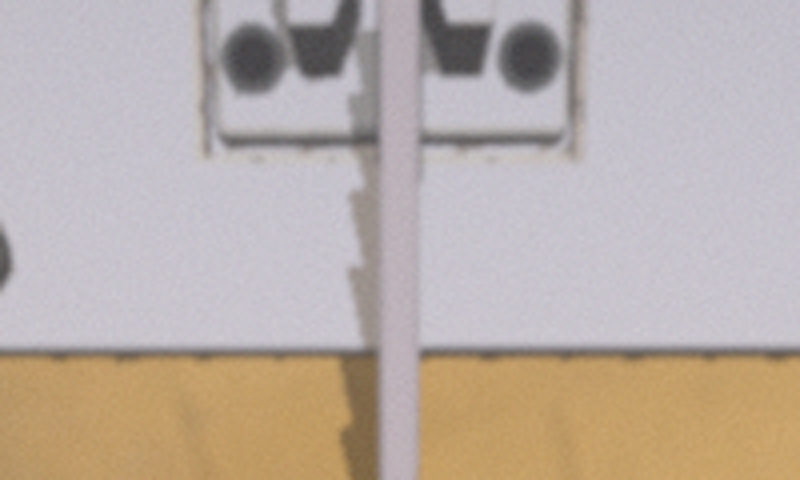

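The blade tip is between the flared lug fronts, and the pocket, foot and lugs are centred at crop x≈390 against the blade at 400. I'll shift about 1 mm left and go on in small steps.

Emit:
{"name": "arm_command", "arguments": {
  "targets": [
    [[1,-0.1,0,0,0],[1,-0.1,-0.2,0,0],[1,-0.1,-0.4,0,0],[1,-0.1,-0.6,0,0],[1,-0.1,-0.6,0,0]]
  ]
}}

```text
clock: 7.2
ee_pos: [0.5128, 0.0791, 0.0149]
eef_rot: [-0.624, 0.781, -0.0, 0.0]
contact_force: [0.3, -0.3, -1.2]
finger_gap: 0.144
```

```bash
python3 st.py .09
```

```text
clk 7.20 tcp plate [-126.5   90.7] z 14.9 tip x -11.5 y 90.5 psi -102.73 (want -102.66) F plate [ 0.3 -0.2 -1.2] gap 0.144
clock 7.20 pos [0.5128 0.0791 0.0149] psi -102.73 shift cm [ 0.06 -2.25 -0.06] turn -0.001 F [ 0.3 -0.3 -1.2] gap 0.144
```

Emit:
{"name": "arm_command", "arguments": {
  "targets": [
    [[1,0,-0.1,0,0],[1,0,-0.2,0,0],[1,0,-0.3,0,0],[1,0,-0.3,0,0]]
  ]
}}

```text
clock: 7.6
ee_pos: [0.5155, 0.0785, 0.0148]
eef_rot: [-0.624, 0.781, -0.0, 0.0]
contact_force: [0.2, -0.5, -1.4]
finger_gap: 0.149
```

Emit:
{"name": "arm_command", "arguments": {
  "targets": [
    [[1,0,-0.1,0,0],[1,0,-0.2,0,0],[1,0,-0.3,0,0],[1,0,-0.3,0,0]]
  ]
}}

```text
clock: 8.0
ee_pos: [0.5184, 0.0778, 0.0148]
eef_rot: [-0.624, 0.781, -0.0, 0.0]
contact_force: [-0.2, 0.4, -1.6]
finger_gap: 0.146
```

```bash
python3 st.py .09
```

```text
clk 8.00 tcp plate [-120.7   90.6] z 14.8 tip x -5.7 y 90.5 psi -102.73 (want -102.66) F plate [-0.3  0.4 -1.6] gap 0.146
clock 8.00 pos [0.5184 0.0778 0.0148] psi -102.73 shift cm [ 0.06 -1.67 -0.07] turn -0.001 F [-0.2  0.4 -1.6] gap 0.146
```

Emit:
{"name": "arm_command", "arguments": {
  "targets": [
    [[1,0,-0.15,0,0],[1,0,-0.3,0,0],[1,0,-0.45,0,0],[1,0,-0.6,0,0]]
  ]
}}

```text
clock: 8.4
ee_pos: [0.5243, 0.0765, 0.0148]
eef_rot: [-0.624, 0.781, -0.0, 0.0]
contact_force: [0.2, 0.1, -1.8]
finger_gap: 0.147
```

Emit:
{"name": "arm_command", "arguments": {
  "targets": [
    [[1,0,-0.15,0,0],[1,0,-0.3,0,0],[1,0,-0.45,0,0],[1,0,-0.6,0,0]]
  ]
}}

```text
clock: 8.8
ee_pos: [0.5301, 0.0752, 0.0147]
eef_rot: [-0.624, 0.781, 0.0, -0.0]
contact_force: [0.7, -0.6, -1.4]
finger_gap: 0.145
```

```bash
python3 st.py .09
```

```text
clk 8.80 tcp plate [-108.7   90.6] z 14.7 tip x 6.3 y 90.5 psi -102.73 (want -102.66) F plate [ 0.8 -0.4 -1.4] gap 0.145
clock 8.80 pos [0.5301 0.0752 0.0147] psi -102.73 shift cm [ 0.06 -0.47 -0.08] turn -0.001 F [ 0.7 -0.6 -1.4] gap 0.145
```

Left fork is free past the flash depth. I'll feel for the back wall in 1 mm steps.

Emit:
{"name": "arm_command", "arguments": {
  "targets": [
    [[1,0,-0.1,0,0],[1,0,-0.2,0,0],[1,0,-0.3,0,0],[1,0,-0.4,0,0],[1,0,-0.4,0,0]]
  ]
}}

```text
clock: 9.3
ee_pos: [0.534, 0.0743, 0.0147]
eef_rot: [-0.624, 0.781, -0.0, 0.0]
contact_force: [0.0, -0.0, -1.0]
finger_gap: 0.147
```

Emit:
{"name": "arm_command", "arguments": {
  "targets": [
    [[1,0,-0.1,0,0],[1,0,-0.2,0,0],[1,0,-0.2,0,0]]
  ]
}}

```text
clock: 9.6
ee_pos: [0.536, 0.0738, 0.0148]
eef_rot: [-0.624, 0.781, -0.0, 0.0]
contact_force: [0.5, 0.2, -1.3]
finger_gap: 0.145
```

```bash
python3 st.py .09
```

```text
clk 9.60 tcp plate [-102.7   90.6] z 14.8 tip x 12.3 y 90.5 psi -102.73 (want -102.66) F plate [ 0.4  0.3 -1.3] gap 0.145
clock 9.60 pos [0.536  0.0738 0.0148] psi -102.73 shift cm [ 0.06  0.13 -0.07] turn -0.001 F [ 0.5  0.2 -1.3] gap 0.145
```

Emit:
{"name": "arm_command", "arguments": {
  "targets": [
    [[1,0,-0.1,0,0],[1,0,-0.1,0,0]]
  ]
}}

```text
clock: 9.8
ee_pos: [0.5369, 0.0736, 0.0148]
eef_rot: [-0.624, 0.781, -0.0, 0.0]
contact_force: [-0.2, -0.1, -1.1]
finger_gap: 0.145
```

Emit:
{"name": "arm_command", "arguments": {
  "targets": [
    [[1,0,-0.1,0,0],[1,0,-0.1,0,0]]
  ]
}}

```text
clock: 10.0
ee_pos: [0.5379, 0.0734, 0.0148]
eef_rot: [-0.624, 0.781, -0.0, 0.0]
contact_force: [0.6, -0.1, -1.4]
finger_gap: 0.142
```

```bash
python3 st.py .09
```

```text
clk 10.00 tcp plate [-100.7   90.6] z 14.8 tip x 14.3 y 90.5 psi -102.73 (want -102.66) F plate [ 0.6  0.  -1.4] gap 0.142
clock 10.00 pos [0.5379 0.0734 0.0148] psi -102.73 shift cm [ 0.06  0.33 -0.07] turn -0.001 F [ 0.6 -0.1 -1.4] gap 0.142
```

Emit:
{"name": "arm_command", "arguments": {
  "targets": [
    [[1,0,-0.1,0,0],[1,0,-0.1,0,0]]
  ]
}}

```text
clock: 10.2
ee_pos: [0.5385, 0.0733, 0.0146]
eef_rot: [-0.624, 0.781, 0.0, -0.0]
contact_force: [0.9, 0.8, -1.1]
finger_gap: 0.145
```

```bash
python3 st.py .09; python3 - <<'E'
from h import *
save('w8',arm.capture('wrist'))
im=cv2.imread('pics/w8.png'); cv2.imwrite('pics/w8a.png',cv2.resize(im[0:140,225:425],None,fx=4,fy=4,interpolation=cv2.INTER_CUBIC))
E
```

```text
clk 10.20 tcp plate [-100.    90.6] z 14.6 tip x 15.0 y 90.5 psi -102.73 (want -102.66) F plate [ 0.7  1.  -1.1] gap 0.145
clock 10.20 pos [0.5385 0.0733 0.0146] psi -102.73 shift cm [ 0.06  0.4  -0.09] turn -0.001 F [ 0.9  0.8 -1.1] gap 0.145
```

View pics/w8a.png

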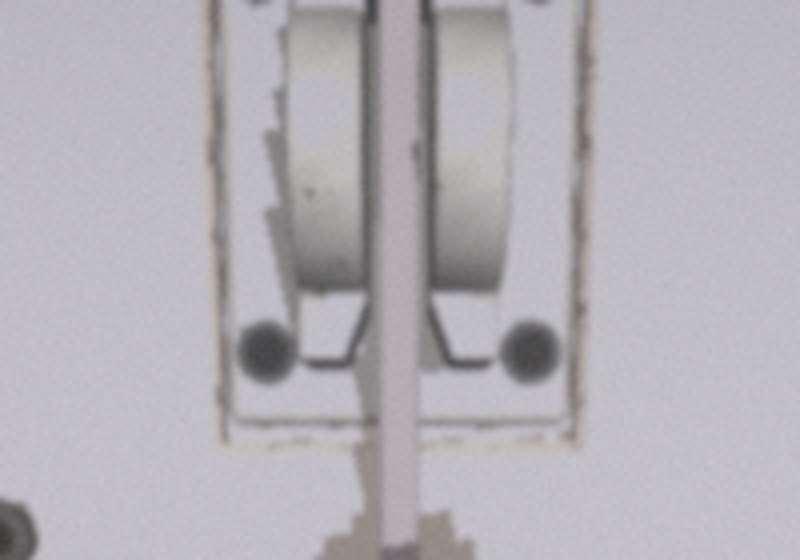

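Emit:
{"name": "arm_command", "arguments": {
  "targets": [
    [[1,0,-0.1,0,0],[1,0,-0.1,0,0]]
  ]
}}

```text
clock: 10.45
ee_pos: [0.5387, 0.0732, 0.0145]
eef_rot: [-0.624, 0.781, 0.001, -0.001]
contact_force: [-5.1, 1.6, 1.4]
finger_gap: 0.146
```

```bash
python3 st.py .09
```

```text
clk 10.45 tcp plate [-99.8  90.6] z 14.5 tip x 15.2 y 90.5 psi -102.73 (want -102.66) F plate [-5.3  0.5  1.4] gap 0.146
clock 10.45 pos [0.5387 0.0732 0.0145] psi -102.73 shift cm [ 0.06  0.42 -0.1 ] turn -0.001 F [-5.1  1.6  1.4] gap 0.146
```

The back wall is felt at tip x≈15 with 5 N, so the left fork is good. I'll withdraw and go to the middle fork.

Emit:
{"name": "arm_command", "arguments": {
  "targets": [
    [[1,0,0.6,0,0],[1,0,1.6,0,0],[1,0,3,0,0],[1,0,4.6,0,0],[1,0,5.6,0,0]]
  ]
}}

```text
clock: 10.95
ee_pos: [0.4832, 0.0856, 0.0144]
eef_rot: [-0.624, 0.781, 0.0, -0.0]
contact_force: [-0.6, -0.0, -1.5]
finger_gap: 0.147
```

Emit:
{"name": "arm_command", "arguments": {
  "targets": [
    [[1,4.5,0,-0.05,0],[1,9,0,-0.05,0],[1,9,0,-0.05,0],[1,9,0,-0.05,0],[1,9,0,-0.05,0]]
  ]
}}

```text
clock: 11.45
ee_pos: [0.4653, -0.0019, 0.0154]
eef_rot: [-0.625, 0.781, -0.0, 0.0]
contact_force: [-0.9, 0.1, -0.5]
finger_gap: 0.148
```

```bash
python3 st.py .0006
```

```text
clk 11.45 tcp plate [-155.     1.3] z 15.4 tip x -40.0 y 1.2 psi -102.71 (want -102.66) F plate [-0.9 -0.  -0.5] gap 0.148
clock 11.45 pos [ 0.4653 -0.0019  0.0154] psi -102.71 shift cm [ 0.06 -5.1  -0.01] turn -0.001 F [-0.9  0.1 -0.5] gap 0.148
```

Emit:
{"name": "arm_command", "arguments": {
  "targets": [
    [[1,0.06,-0.5,0,0],[1,0.06,-1.0,0,0],[1,0.06,-1.6,0,0],[1,0.06,-2.2,0,0],[1,0.06,-2.2,0,0]]
  ]
}}

```text
clock: 11.95
ee_pos: [0.4878, -0.0079, 0.0155]
eef_rot: [-0.624, 0.781, -0.0, 0.0]
contact_force: [-0.4, -0.5, -1.4]
finger_gap: 0.147
```

```bash
python3 st.py .0006; python3 - <<'E'
from h import *
save('w9',arm.capture('wrist'))
im=cv2.imread('pics/w9.png'); cv2.imwrite('pics/w9a.png',cv2.resize(im[0:120,225:425],None,fx=4,fy=4,interpolation=cv2.INTER_CUBIC))
E
```

```text
clk 11.95 tcp plate [-131.8    0.3] z 15.5 tip x -16.8 y 0.2 psi -102.72 (want -102.66) F plate [-0.3 -0.6 -1.4] gap 0.147
clock 11.95 pos [ 0.4878 -0.0079  0.0155] psi -102.72 shift cm [-0.03 -2.78 -0.  ] turn -0.001 F [-0.4 -0.5 -1.4] gap 0.147
```

View pics/w9a.png

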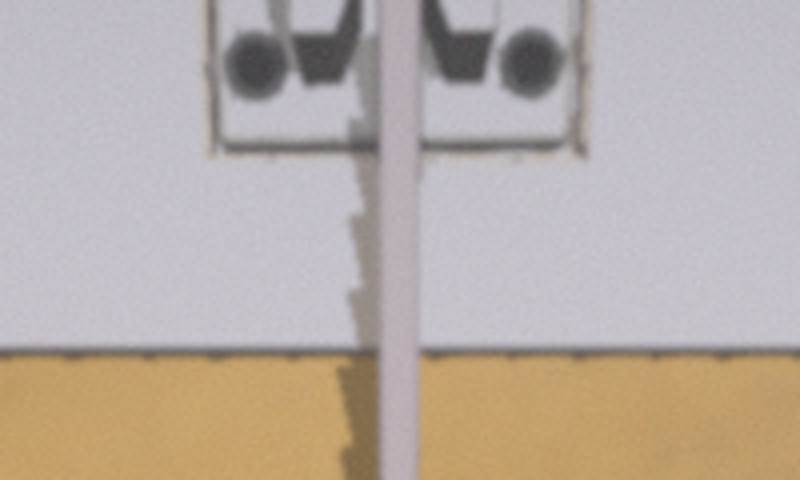

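Emit:
{"name": "arm_command", "arguments": {
  "targets": [
    [[1,-0.05,0,0,0],[1,-0.05,-0.2,0,0],[1,-0.05,-0.4,0,0],[1,-0.05,-0.4,0,0]]
  ]
}}

```text
clock: 12.4
ee_pos: [0.4909, -0.0084, 0.0154]
eef_rot: [-0.624, 0.781, -0.0, 0.0]
contact_force: [0.3, -0.1, -1.7]
finger_gap: 0.146
```

Emit:
{"name": "arm_command", "arguments": {
  "targets": [
    [[1,0,-0.1,0,0],[1,0,-0.2,0,0],[1,0,-0.2,0,0]]
  ]
}}

```text
clock: 12.7
ee_pos: [0.4927, -0.0088, 0.0153]
eef_rot: [-0.624, 0.781, -0.0, 0.0]
contact_force: [-0.5, 0.2, -1.5]
finger_gap: 0.143
```

Emit:
{"name": "arm_command", "arguments": {
  "targets": [
    [[1,0,-0.1,0,0],[1,0,-0.2,0,0],[1,0,-0.2,0,0]]
  ]
}}

```text
clock: 13.0
ee_pos: [0.4947, -0.0092, 0.0153]
eef_rot: [-0.624, 0.781, -0.0, 0.0]
contact_force: [-0.1, -1.0, -1.8]
finger_gap: 0.146
```

```bash
python3 st.py .0006
```

```text
clk 13.00 tcp plate [-124.8    0.6] z 15.3 tip x -9.8 y 0.4 psi -102.73 (want -102.66) F plate [ 0.1 -1.  -1.8] gap 0.146
clock 13.00 pos [ 0.4947 -0.0092  0.0153] psi -102.73 shift cm [-0.01 -2.08 -0.02] turn -0.001 F [-0.1 -1.  -1.8] gap 0.146
```

Emit:
{"name": "arm_command", "arguments": {
  "targets": [
    [[1,0,-0.1,0,0],[1,0,-0.1,0,0]]
  ]
}}

```text
clock: 13.2
ee_pos: [0.4956, -0.0094, 0.0153]
eef_rot: [-0.624, 0.781, -0.0, 0.0]
contact_force: [-0.1, 0.3, -1.5]
finger_gap: 0.146
```

Emit:
{"name": "arm_command", "arguments": {
  "targets": [
    [[1,0,-0.1,0,0],[1,0,-0.1,0,0]]
  ]
}}

```text
clock: 13.4
ee_pos: [0.4966, -0.0096, 0.0153]
eef_rot: [-0.624, 0.781, -0.0, 0.0]
contact_force: [-0.1, -0.4, -0.8]
finger_gap: 0.145
```

Emit:
{"name": "arm_command", "arguments": {
  "targets": [
    [[1,0,-0.1,0,0],[1,0,-0.1,0,0]]
  ]
}}

```text
clock: 13.6
ee_pos: [0.4976, -0.0099, 0.0153]
eef_rot: [-0.624, 0.781, -0.0, 0.0]
contact_force: [-0.2, 0.6, -0.8]
finger_gap: 0.148
```

```bash
python3 st.py .0006
```

```text
clk 13.60 tcp plate [-121.8    0.6] z 15.3 tip x -6.8 y 0.4 psi -102.73 (want -102.66) F plate [-0.3  0.6 -0.8] gap 0.148
clock 13.60 pos [ 0.4976 -0.0099  0.0153] psi -102.73 shift cm [-0.01 -1.78 -0.02] turn -0.001 F [-0.2  0.6 -0.8] gap 0.148
```

Emit:
{"name": "arm_command", "arguments": {
  "targets": [
    [[1,0,-0.1,0,0],[1,0,-0.1,0,0]]
  ]
}}

```text
clock: 13.8
ee_pos: [0.4986, -0.0101, 0.0153]
eef_rot: [-0.624, 0.781, -0.0, 0.0]
contact_force: [-0.4, 0.4, -1.0]
finger_gap: 0.146
```

Emit:
{"name": "arm_command", "arguments": {
  "targets": [
    [[1,0,-0.1,0,0],[1,0,-0.1,0,0]]
  ]
}}

```text
clock: 14.0
ee_pos: [0.4995, -0.0103, 0.0153]
eef_rot: [-0.624, 0.781, -0.0, 0.0]
contact_force: [1.1, -0.1, -2.2]
finger_gap: 0.147
```

Emit:
{"name": "arm_command", "arguments": {
  "targets": [
    [[1,0,-0.1,0,0],[1,0,-0.1,0,0]]
  ]
}}

```text
clock: 14.2
ee_pos: [0.5005, -0.0105, 0.0153]
eef_rot: [-0.624, 0.781, -0.0, 0.0]
contact_force: [0.0, 0.1, -1.3]
finger_gap: 0.144
```

Emit:
{"name": "arm_command", "arguments": {
  "targets": [
    [[1,0,-0.15,0,0],[1,0,-0.3,0,0],[1,0,-0.45,0,0],[1,0,-0.6,0,0]]
  ]
}}

```text
clock: 14.6
ee_pos: [0.5064, -0.0119, 0.0153]
eef_rot: [-0.624, 0.781, -0.0, 0.0]
contact_force: [0.4, -0.8, -0.5]
finger_gap: 0.145
```

Emit:
{"name": "arm_command", "arguments": {
  "targets": [
    [[1,0,-0.15,0,0],[1,0,-0.3,0,0],[1,0,-0.45,0,0],[1,0,-0.6,0,0]]
  ]
}}

```text
clock: 15.0
ee_pos: [0.5122, -0.0132, 0.0152]
eef_rot: [-0.624, 0.781, 0.0, -0.0]
contact_force: [-0.2, 0.1, -1.0]
finger_gap: 0.148
```

Emit:
{"name": "arm_command", "arguments": {
  "targets": [
    [[1,0,-0.15,0,0],[1,0,-0.3,0,0],[1,0,-0.4,0,0],[1,0,-0.4,0,0]]
  ]
}}

```text
clock: 15.4
ee_pos: [0.5161, -0.0141, 0.0153]
eef_rot: [-0.624, 0.781, -0.0, 0.0]
contact_force: [0.3, 0.2, -1.0]
finger_gap: 0.143
```

```bash
python3 st.py .0006
```

```text
clk 15.40 tcp plate [-102.8    0.5] z 15.3 tip x 12.2 y 0.4 psi -102.73 (want -102.66) F plate [ 0.3  0.3 -1. ] gap 0.143
clock 15.40 pos [ 0.5161 -0.0141  0.0153] psi -102.73 shift cm [-0.01  0.12 -0.02] turn -0.001 F [ 0.3  0.2 -1. ] gap 0.143
```

Emit:
{"name": "arm_command", "arguments": {
  "targets": [
    [[1,0,-0.1,0,0],[1,0,-0.2,0,0],[1,0,-0.2,0,0]]
  ]
}}

```text
clock: 15.7
ee_pos: [0.5179, -0.0145, 0.0152]
eef_rot: [-0.624, 0.781, 0.0, -0.0]
contact_force: [-0.1, 0.5, -1.2]
finger_gap: 0.146
```

Emit:
{"name": "arm_command", "arguments": {
  "targets": [
    [[1,0,-0.1,0,0],[1,0,-0.1,0,0]]
  ]
}}

```text
clock: 15.9
ee_pos: [0.5188, -0.0146, 0.0152]
eef_rot: [-0.624, 0.781, 0.0, -0.0]
contact_force: [-1.4, 0.7, -0.8]
finger_gap: 0.149
```

```bash
python3 st.py .0006
```

```text
clk 15.90 tcp plate [-100.1    0.5] z 15.2 tip x 14.9 y 0.4 psi -102.73 (want -102.66) F plate [-1.5  0.3 -0.8] gap 0.149
clock 15.90 pos [ 0.5188 -0.0146  0.0152] psi -102.73 shift cm [-0.01  0.39 -0.03] turn -0.001 F [-1.4  0.7 -0.8] gap 0.149
```

The middle fork runs home too. Now the right one.

Emit:
{"name": "arm_command", "arguments": {
  "targets": [
    [[1,0,0.6,0,0],[1,0,1.6,0,0],[1,0,3,0,0],[1,0,4.6,0,0],[1,0,5.6,0,0]]
  ]
}}

```text
clock: 16.4
ee_pos: [0.4625, -0.002, 0.0148]
eef_rot: [-0.624, 0.781, 0.0, -0.0]
contact_force: [-0.1, -0.1, -1.4]
finger_gap: 0.144
```

Emit:
{"name": "arm_command", "arguments": {
  "targets": [
    [[1,4.5,0,0,0],[1,9,0,0,0],[1,9,0,0,0],[1,9,0,0,0],[1,9,0,0,0]]
  ]
}}

```text
clock: 16.9
ee_pos: [0.4444, -0.0895, 0.0152]
eef_rot: [-0.624, 0.781, 0.0, 0.0]
contact_force: [-0.9, 0.6, -1.4]
finger_gap: 0.149
```

Emit:
{"name": "arm_command", "arguments": {
  "targets": [
    [[1,0,-0.5,0,0],[1,0,-1.0,0,0],[1,0,-1.6,0,0],[1,0,-2.2,0,0],[1,0,-2.2,0,0]]
  ]
}}

```text
clock: 17.4
ee_pos: [0.4671, -0.0951, 0.0155]
eef_rot: [-0.625, 0.781, -0.0, 0.0]
contact_force: [-0.5, 0.3, -1.6]
finger_gap: 0.141
```

```bash
python3 st.py -.0894; python3 - <<'E'
from h import *
save('w10',arm.capture('wrist'))
im=cv2.imread('pics/w10.png'); cv2.imwrite('pics/w10a.png',cv2.resize(im[0:120,225:425],None,fx=4,fy=4,interpolation=cv2.INTER_CUBIC))
E
```

```text
clk 17.40 tcp plate [-132.9  -89.2] z 15.5 tip x -17.9 y -89.3 psi -102.70 (want -102.66) F plate [-0.6  0.1 -1.6] gap 0.141
clock 17.40 pos [ 0.4671 -0.0951  0.0155] psi -102.70 shift cm [ 0.01 -2.89  0.  ] turn -0.001 F [-0.5  0.3 -1.6] gap 0.141
```

View pics/w10a.png

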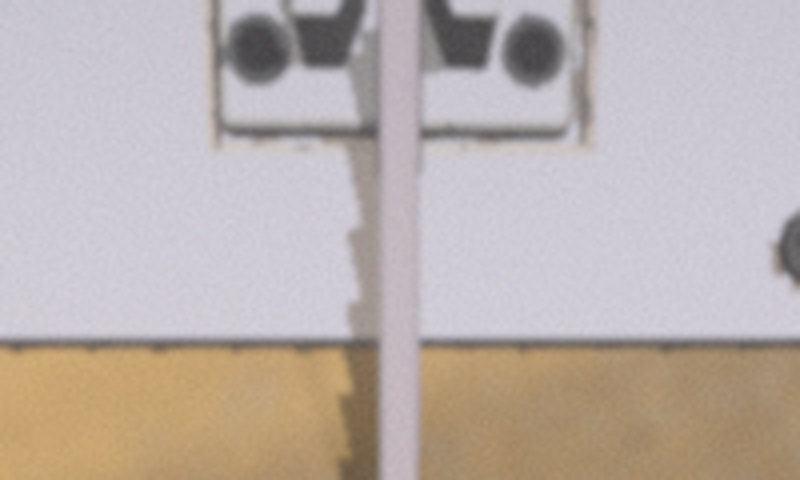

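Emit:
{"name": "arm_command", "arguments": {
  "targets": [
    [[1,-0.04,-0.1,0,0],[1,-0.04,-0.3,0,0],[1,-0.04,-0.5,0,0],[1,-0.04,-0.5,0,0]]
  ]
}}

```text
clock: 17.85
ee_pos: [0.4711, -0.0958, 0.0154]
eef_rot: [-0.624, 0.781, -0.0, 0.0]
contact_force: [-1.0, 0.6, -1.3]
finger_gap: 0.146
```

Emit:
{"name": "arm_command", "arguments": {
  "targets": [
    [[1,0,-0.1,0,0],[1,0,-0.2,0,0],[1,0,-0.2,0,0]]
  ]
}}

```text
clock: 18.15
ee_pos: [0.4729, -0.0962, 0.0153]
eef_rot: [-0.624, 0.781, -0.0, 0.0]
contact_force: [0.1, 0.3, -0.8]
finger_gap: 0.142
```

Emit:
{"name": "arm_command", "arguments": {
  "targets": [
    [[1,0,-0.1,0,0],[1,0,-0.1,0,0]]
  ]
}}

```text
clock: 18.35
ee_pos: [0.4739, -0.0964, 0.0153]
eef_rot: [-0.624, 0.781, -0.0, 0.0]
contact_force: [0.6, 0.2, -0.5]
finger_gap: 0.146
```

```bash
python3 st.py -.0894
```

```text
clk 18.35 tcp plate [-125.9  -89.1] z 15.3 tip x -10.9 y -89.2 psi -102.73 (want -102.66) F plate [ 0.5  0.4 -0.5] gap 0.146
clock 18.35 pos [ 0.4739 -0.0964  0.0153] psi -102.73 shift cm [ 0.03 -2.19 -0.02] turn -0.001 F [ 0.6  0.2 -0.5] gap 0.146
```

Emit:
{"name": "arm_command", "arguments": {
  "targets": [
    [[1,0,-0.1,0,0],[1,0,-0.1,0,0]]
  ]
}}

```text
clock: 18.55
ee_pos: [0.4749, -0.0966, 0.0153]
eef_rot: [-0.624, 0.781, -0.0, 0.0]
contact_force: [-0.1, -0.6, -0.5]
finger_gap: 0.144
```

Emit:
{"name": "arm_command", "arguments": {
  "targets": [
    [[1,0,-0.1,0,0],[1,0,-0.1,0,0]]
  ]
}}

```text
clock: 18.75
ee_pos: [0.4758, -0.0968, 0.0153]
eef_rot: [-0.624, 0.781, -0.0, 0.0]
contact_force: [0.4, 0.5, -1.2]
finger_gap: 0.146
```

Emit:
{"name": "arm_command", "arguments": {
  "targets": [
    [[1,0,-0.1,0,0],[1,0,-0.1,0,0]]
  ]
}}

```text
clock: 18.95
ee_pos: [0.4767, -0.097, 0.0152]
eef_rot: [-0.624, 0.781, 0.0, -0.0]
contact_force: [0.2, 0.4, -1.0]
finger_gap: 0.144
```

```bash
python3 st.py -.0894
```

```text
clk 18.95 tcp plate [-123.   -89.1] z 15.2 tip x -8.0 y -89.2 psi -102.73 (want -102.66) F plate [ 0.1  0.5 -1. ] gap 0.144
clock 18.95 pos [ 0.4767 -0.097   0.0152] psi -102.73 shift cm [ 0.03 -1.9  -0.03] turn -0.001 F [ 0.2  0.4 -1. ] gap 0.144
```

Emit:
{"name": "arm_command", "arguments": {
  "targets": [
    [[1,0,-0.1,0,0],[1,0,-0.1,0,0]]
  ]
}}

```text
clock: 19.15
ee_pos: [0.4774, -0.0972, 0.0151]
eef_rot: [-0.624, 0.781, 0.0, -0.0]
contact_force: [-1.8, 0.9, -0.1]
finger_gap: 0.145
```

```bash
python3 st.py -.0894
```

```text
clk 19.15 tcp plate [-122.4  -89.1] z 15.1 tip x -7.4 y -89.2 psi -102.73 (want -102.66) F plate [-1.9  0.5 -0.1] gap 0.145
clock 19.15 pos [ 0.4774 -0.0972  0.0151] psi -102.73 shift cm [ 0.03 -1.84 -0.04] turn -0.001 F [-1.8  0.9 -0.1] gap 0.145
```

Contact has started at the flash depth. One more mm to confirm the jam.

Emit:
{"name": "arm_command", "arguments": {
  "targets": [
    [[1,0,-0.1,0,0],[1,0,-0.1,0,0],[1,0,-0.1,0,0]]
  ]
}}

```text
clock: 19.45
ee_pos: [0.4774, -0.0971, 0.0147]
eef_rot: [-0.624, 0.781, 0.001, -0.001]
contact_force: [-5.3, 1.3, 0.6]
finger_gap: 0.147
```

```bash
python3 st.py -.0894;python3 - <<'E'
from h import *
save('w11',arm.capture('wrist'))
im=cv2.imread('pics/w11.png'); cv2.imwrite('pics/w11a.png',cv2.resize(im[0:140,225:425],None,fx=4,fy=4,interpolation=cv2.INTER_CUBIC))
E
```

```text
clk 19.45 tcp plate [-122.3  -89. ] z 14.7 tip x -7.3 y -89.2 psi -102.73 (want -102.66) F plate [-5.5  0.1  0.6] gap 0.147
clock 19.45 pos [ 0.4774 -0.0971  0.0147] psi -102.73 shift cm [ 0.04 -1.83 -0.08] turn -0.001 F [-5.3  1.3  0.6] gap 0.147
```

View pics/w11a.png

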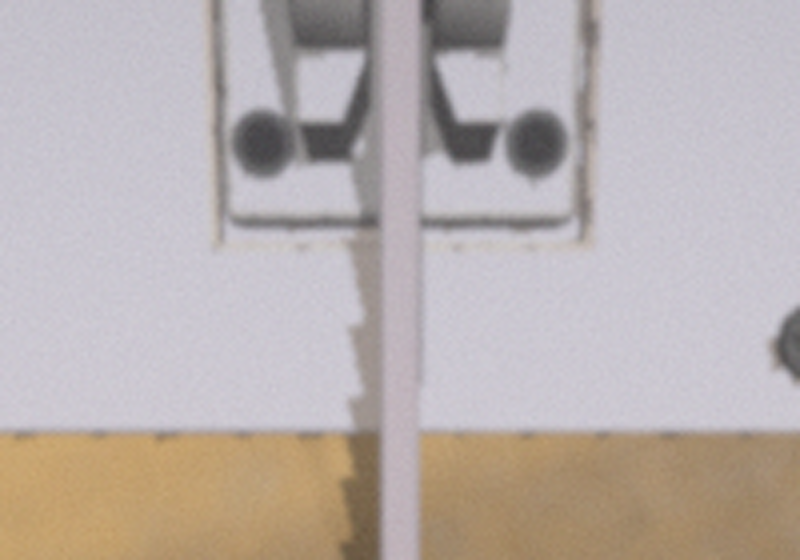

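The right fork jams: 5.5 N with the tip at x≈-7, in the flash position. I'll back out, lift, and carry the gauge to the saddle.

Emit:
{"name": "arm_command", "arguments": {
  "targets": [
    [[1,0,0.6,0,0],[1,0,2,0,0],[1,0,4,-1,0],[1,0,4.5,-5,0],[1,0,4.5,-9.5,0]]
  ]
}}

```text
clock: 20.0
ee_pos: [0.4324, -0.0867, 0.1092]
eef_rot: [-0.624, 0.781, 0.002, -0.001]
contact_force: [1.4, -0.2, -1.8]
finger_gap: 0.146
```

```bash
python3 -c "
from h import *
plan(.4937,.3297,.11,-90.58)"
```

```text
clock 20.00 pos [ 0.4324 -0.0867  0.1092] psi -102.73 shift cm [-4.197e+01  3.190e+00 -4.000e-02] turn -0.212 F [ 1.4 -0.2 -1.8] gap 0.146
```

Emit:
{"name": "arm_command", "arguments": {
  "targets": [
    [[1,-42,3.2,0,-0.212],[1,-42,3.2,0,-0.212],[1,-42,3.2,0,-0.212],[1,-42,3.2,0,-0.212],[1,-42,3.2,0,-0.212]]
  ]
}}

```text
clock: 20.5
ee_pos: [0.4715, 0.162, 0.1108]
eef_rot: [-0.704, 0.711, -0.001, 0.001]
contact_force: [0.9, -0.5, -1.2]
finger_gap: 0.142
```

```bash
python3 -c "
from h import *
plan(.4937,.3297,.11,-90.58)"
```

```text
clock 20.50 pos [0.4715 0.162  0.1108] psi -90.58 shift cm [-16.79  -2.05   0.1 ] turn -0.000 F [ 0.9 -0.5 -1.2] gap 0.142
```

Emit:
{"name": "arm_command", "arguments": {
  "targets": [
    [[1,-16,-2,0,0],[1,-16,-2,0,0],[1,-16,-2,0,0],[1,-16,-2,0,0],[1,-16,-2,0,0]]
  ]
}}

```text
clock: 21.0
ee_pos: [0.4928, 0.3211, 0.1102]
eef_rot: [-0.705, 0.71, -0.0, 0.0]
contact_force: [-0.3, -0.2, 0.1]
finger_gap: 0.144
```

Emit:
{"name": "arm_command", "arguments": {
  "targets": [
    [[1,0,0,0,0],[1,0,0,0,0]]
  ]
}}

```text
clock: 21.2
ee_pos: [0.4927, 0.318, 0.11]
eef_rot: [-0.703, 0.711, -0.0, -0.0]
contact_force: [-0.1, -0.4, -1.7]
finger_gap: 0.144
```

```bash
python3 -c "
from h import *
plan(.4937,.3297,.0264,-90.58)"
```

```text
clock 21.20 pos [0.4927 0.318  0.11  ] psi -90.68 shift cm [-1.18 -0.09  8.36] turn -0.002 F [-0.1 -0.4 -1.7] gap 0.144
```

Emit:
{"name": "arm_command", "arguments": {
  "targets": [
    [[1,-0.6,-0.1,1.5,0],[1,-1.1,-0.1,3,0],[1,-1.1,-0.1,4,0],[1,-1.1,-0.1,4,0],[1,-1.1,-0.1,4,0]]
  ]
}}

```text
clock: 21.7
ee_pos: [0.4935, 0.3303, 0.0693]
eef_rot: [-0.703, 0.711, 0.0, -0.001]
contact_force: [0.3, -0.1, -1.4]
finger_gap: 0.148
```

Emit:
{"name": "arm_command", "arguments": {
  "targets": [
    [[1,0,0,0,0],[1,0,0,0,0]]
  ]
}}

```text
clock: 21.9
ee_pos: [0.4945, 0.3308, 0.071]
eef_rot: [-0.703, 0.711, -0.0, 0.001]
contact_force: [-0.4, -0.9, 0.5]
finger_gap: 0.146
```

```bash
python3 -c "
from h import *
plan(.4937,.3297,.0264,-90.58)
plan(.4937,.3297,.0264,-90.58)
save('w12',arm.capture('wrist'))
plan(.4937,.3297,.0264,-90.58)
"
```

```text
clock 21.90 pos [0.4945 0.3308 0.071 ] psi -90.58 shift cm [0.12 0.08 4.46] turn -0.000 F [-0.4 -0.9  0.5] gap 0.146
clock 21.90 pos [0.4945 0.3308 0.071 ] psi -90.58 shift cm [0.12 0.08 4.46] turn -0.000 F [-0.4 -0.9  0.5] gap 0.146
clock 21.95 pos [0.4944 0.3308 0.071 ] psi -90.58 shift cm [0.11 0.08 4.46] turn -0.000 F [-0.2 -0.5 -0.9] gap 0.147
```

View pics/w12.png

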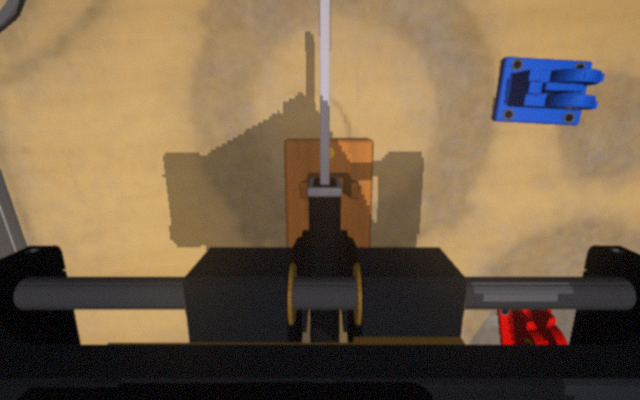

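Emit:
{"name": "arm_command", "arguments": {
  "targets": [
    [[1,0.2,0.08,1,0],[1,0.2,0.08,2,0],[1,0.2,0.08,3,0],[1,0.2,0.08,3.7,0],[1,0.2,0.08,3.7,0]]
  ]
}}

```text
clock: 22.45
ee_pos: [0.4918, 0.3279, 0.0311]
eef_rot: [-0.703, 0.711, 0.001, -0.002]
contact_force: [-0.3, -0.1, -0.5]
finger_gap: 0.145
```

Emit:
{"name": "arm_command", "arguments": {
  "targets": [
    [[1,0,0,0,0],[1,0,0,0,0]]
  ]
}}

```text
clock: 22.65
ee_pos: [0.4935, 0.3288, 0.0337]
eef_rot: [-0.704, 0.711, -0.0, 0.0]
contact_force: [0.4, 0.0, -1.8]
finger_gap: 0.145
```

```bash
python3 -c "
from h import *
plan(.4937,.3288,.0264,-90.58)
"
```

```text
clock 22.65 pos [0.4935 0.3288 0.0337] psi -90.58 shift cm [-0.   -0.02  0.73] turn -0.000 F [ 0.4  0.  -1.8] gap 0.145
```

Emit:
{"name": "arm_command", "arguments": {
  "targets": [
    [[1,0,0,0.2,0],[1,0,0,0.4,0],[1,0,0,0.6,0],[1,0,0,0.6,0],[1,0,0,0.6,0]]
  ]
}}

```text
clock: 23.15
ee_pos: [0.493, 0.3285, 0.0271]
eef_rot: [-0.703, 0.711, 0.0, -0.0]
contact_force: [0.0, -0.4, -1.3]
finger_gap: 0.146
```

```bash
python3 -c "
from h import *
plan(.4937,.3288,.0264,-90.58)
"
```

```text
clock 23.15 pos [0.493  0.3285 0.0271] psi -90.59 shift cm [-0.03 -0.07  0.07] turn -0.000 F [ 0.  -0.4 -1.3] gap 0.146
```

Now to seat it and open gently.

Emit:
{"name": "arm_command", "arguments": {
  "targets": [
    [[1,0,0.05,0.07,0],[1,0,0.05,0.07,0],[0.8,0,0.05,0.07,0],[0.6,0,0.05,0.07,0],[0.5,0,0.05,0.07,0]]
  ]
}}

```text
clock: 23.65
ee_pos: [0.4929, 0.3287, 0.0269]
eef_rot: [-0.703, 0.711, -0.0, 0.0]
contact_force: [-0.1, 0.4, 0.3]
finger_gap: 0.313
```

Emit:
{"name": "arm_command", "arguments": {
  "targets": [
    [[0.5,0,0,0,0],[0.5,0,0,-2,0],[0.5,0,0,-5,0],[0.5,0,0,-9,0],[0.5,0,0,-12,0]]
  ]
}}

```text
clock: 24.15
ee_pos: [0.4931, 0.3289, 0.149]
eef_rot: [-0.703, 0.711, -0.0, 0.001]
contact_force: [0.6, 0.8, 1.1]
finger_gap: 0.499
```

```bash
python3 - <<'E'
from h import *
plan(.48,.322,.17,-90.58)
s,p,M=pose(); np.savez('w13.npz',p=p,M=M); save('w13',arm.capture('wrist'))
im=cv2.imread('pics/w13.png');cv2.imwrite('pics/w13a.png',cv2.resize(im[0:250,260:400],None,fx=2.4,fy=2.4,interpolation=cv2.INTER_CUBIC))
save('sd13',arm.capture('side')); im=cv2.imread('pics/sd13.png');cv2.imwrite('pics/sd13a.png',cv2.resize(im[270:370,250:400],None,fx=4,fy=4,interpolation=cv2.INTER_CUBIC))
E
```

```text
clock 24.15 pos [0.4931 0.3289 0.149 ] psi -90.59 shift cm [ 0.7   1.3  -2.11] turn -0.000 F [0.6 0.8 1.1] gap 0.499
```

View pics/w13a.png

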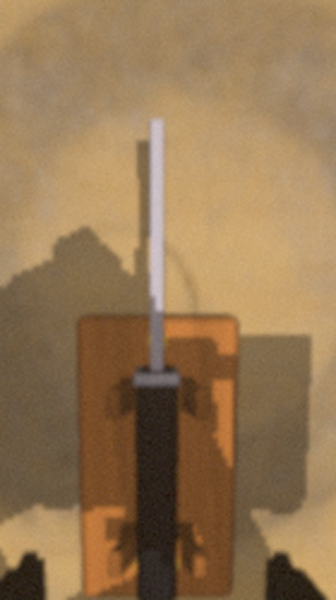

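View pics/sd13a.png

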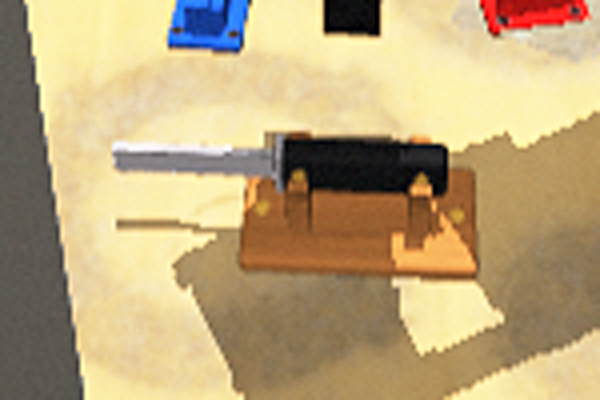

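The gauge lies level in both notches, blade forward, as at the start. Next is the right fork. I'll check the clearance to the jar stack behind it and the tray pose.

```bash
python3 - <<'E'
from h import *
np.set_printoptions(precision=3,suppress=True)
def pz(n,u,v,z):
    k,e=K(n); d=e[:3,:3]@np.linalg.inv(k)@[u,v,1]; o=e[:3,3]; return o+d*(z-o[2])/d[2]
print('stack base',pz('side',255,181,0),pz('scene',443,238,0),'ring',pz('side',280,170,0),pz('scene',457,262,0))
d=np.load('w13.npz'); g=lambda *q:np.array(q)/2.4+[260,0]
print('tip',wpz(d['p'],d['M'],g([157,119]),.05),'front',wpz(d['p'],d['M'],g([157,372]),.054))
t=p2w(-.0023,-.089); print(t); plan(t[0],t[1],.12,-102.73)
# tray from scene: rim z .026
for u,v in [(398,256),(489,293),(466,337),(368,297)]: print('tray',pz('scene',u,v,.026))
E
```

```text
stack base [ 0.752 -0.193  0.   ] [ 0.744 -0.235  0.   ] ring [ 0.686 -0.259  0.   ] [ 0.681 -0.306  0.   ]
tip [[0.608 0.327 0.05 ]] front [[0.533 0.328 0.054]]
[ 0.595 -0.123]
clock 24.25 pos [0.496 0.33  0.153] psi -90.58 shift cm [ 45.29 -10.31   3.16] turn 0.212 F [ 0.5 -0.8 -0.3] gap 0.504
tray [ 0.575 -0.217  0.026]
tray [ 0.602 -0.411  0.026]
tray [ 0.469 -0.431  0.026]
tray [ 0.428 -0.252  0.026]
```

Emit:
{"name": "arm_command", "arguments": {
  "targets": [
    [[0.4,45.3,-10.3,3,0.212],[0.4,45.3,-10.3,3,0.212],[0.4,45.3,-10.3,3,0.212],[0.4,45.3,-10.3,3,0.212],[0.4,45.3,-10.3,3,0.212]]
  ]
}}

```text
clock: 24.75
ee_pos: [0.545, 0.0829, 0.1295]
eef_rot: [-0.624, 0.781, 0.0, -0.0]
contact_force: [1.2, -0.4, 0.2]
finger_gap: 0.598
```

```bash
python3 -c "
from h import *
t=p2w(-.0023,-.089); plan(t[0],t[1],.12,-102.73)
"
```

```text
clock 24.75 pos [0.545  0.0829 0.1295] psi -102.71 shift cm [19.04 -9.38  0.94] turn 0.000 F [ 1.2 -0.4  0.2] gap 0.598
```

Emit:
{"name": "arm_command", "arguments": {
  "targets": [
    [[0.4,18.5,-9.3,0.8,0],[0.4,18.5,-9.3,0.8,0],[0.4,18.5,-9.3,0.8,0],[0.4,18.5,-9.3,0.8,0],[0.4,18.5,-9.3,0.8,0]]
  ]
}}

```text
clock: 25.25
ee_pos: [0.5955, -0.1208, 0.1213]
eef_rot: [-0.622, 0.783, -0.0, -0.001]
contact_force: [0.0, 0.8, -0.7]
finger_gap: 0.599
```

Emit:
{"name": "arm_command", "arguments": {
  "targets": [
    [[0.4,0,0,0,0],[0.4,0,0,0,0],[0.4,0,0,0,0]]
  ]
}}

```text
clock: 25.55
ee_pos: [0.595, -0.1145, 0.1221]
eef_rot: [-0.625, 0.781, 0.0, -0.0]
contact_force: [0.1, 0.6, 0.8]
finger_gap: 0.599
```

```bash
python3 -c "
from h import *
t=p2w(-.0023,-.089); plan(t[0],t[1],.022,-102.73)
s,p,M=pose(); np.savez('w14.npz',p=p,M=M); save('w14',arm.capture('wrist'))
f=wproj(p,M,[[*p2w(x+.0007,-.089+y),z] for x,y,z in [(-.022,.01025,.049),(-.022,-.01025,.049),(-.028,.02,.015),(-.028,-.02,.015),(.028,.02,.015),(.028,-.02,.015)]]);print(f.round(1))
"
```

```text
clock 25.55 pos [ 0.595  -0.1145  0.1221] psi -102.62 shift cm [ 0.89 -0.16 10.01] turn 0.002 F [0.1 0.6 0.8] gap 0.599
[[322.6 235.5]
 [350.3 235.5]
 [311.2 228.5]
 [358.9 228.5]
 [310.5 161.7]
 [360.7 161.8]]
```

View pics/w14.png

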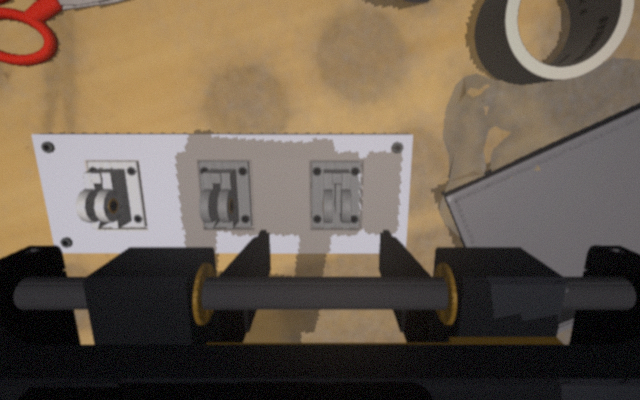

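The right fork's foot shows at about (313–363, 161–228), which matches the prediction. I'll descend over the lugs.

Emit:
{"name": "arm_command", "arguments": {
  "targets": [
    [[0.4,0.95,-0.16,2,0],[0.4,0.95,-0.16,4,0],[0.4,0.95,-0.16,5,0],[0.4,0.95,-0.16,5,0],[0.4,0.95,-0.16,5,0]]
  ]
}}

```text
clock: 26.1
ee_pos: [0.5951, -0.1252, 0.0729]
eef_rot: [-0.625, 0.781, -0.0, 0.0]
contact_force: [-0.0, -0.5, -1.0]
finger_gap: 0.598
```

```bash
python3 -c "
from h import *
t=p2w(-.0023,-.0895); plan(t[0],t[1],.022,-102.73)
s,p,M=pose(); save('w15',arm.capture('wrist'))
"
```

```text
clock 26.10 pos [ 0.5951 -0.1252  0.0729] psi -102.68 shift cm [-0.11  0.1   5.09] turn 0.001 F [-0.  -0.5 -1. ] gap 0.598
```

View pics/w15.png

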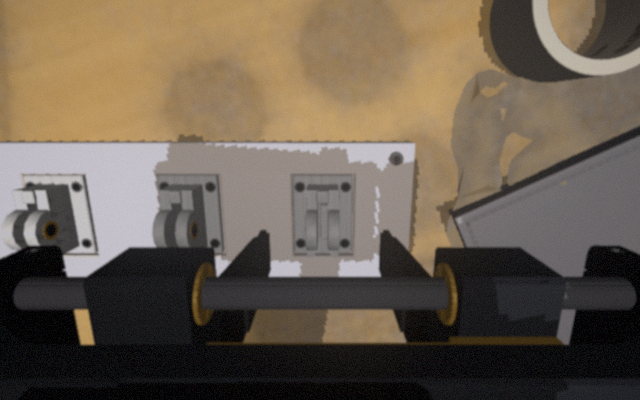

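Emit:
{"name": "arm_command", "arguments": {
  "targets": [
    [[0.4,-0.04,0.1,1.5,0],[0.4,-0.04,0.1,3,0],[0.4,-0.04,0.1,4.3,0],[0.4,-0.04,0.1,4.9,0],[0.4,-0.04,0.1,4.9,0]]
  ]
}}

```text
clock: 26.65
ee_pos: [0.5926, -0.1248, 0.0213]
eef_rot: [-0.624, 0.781, 0.002, -0.001]
contact_force: [-0.1, -0.0, -0.4]
finger_gap: 0.6
```

Emit:
{"name": "arm_command", "arguments": {
  "targets": [
    [[0.4,0,0,0,0],[0.4,0,0,0,0]]
  ]
}}

```text
clock: 26.85
ee_pos: [0.5946, -0.1254, 0.0241]
eef_rot: [-0.624, 0.781, -0.001, 0.0]
contact_force: [0.0, 0.9, 0.2]
finger_gap: 0.597
```

```bash
python3 -c "
from h import *
t=p2w(-.0023,-.0895); plan(t[0],t[1],.022,-102.73)
s,p,M=pose(); save('w16',arm.capture('wrist'))
"
```

```text
clock 26.85 pos [ 0.5946 -0.1254  0.0241] psi -102.74 shift cm [-0.14  0.05  0.21] turn -0.000 F [0.  0.9 0.2] gap 0.597
```

View pics/w16.png

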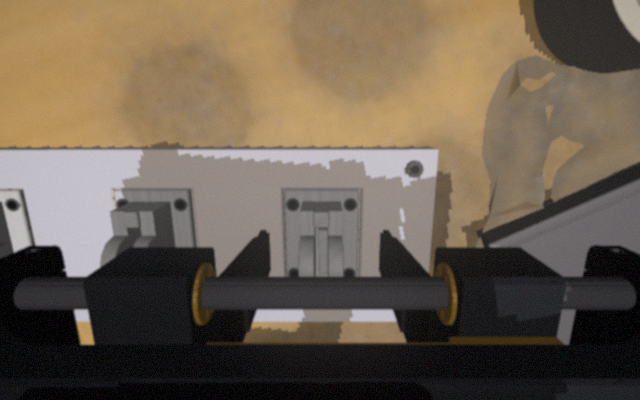

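Emit:
{"name": "arm_command", "arguments": {
  "targets": [
    [[0.4,-0.1,0.03,0.1,0],[0.6,-0.1,0.03,0.1,0],[0.75,-0.1,0.03,0.1,0],[1,-0.1,0.03,0.1,0],[1,-0.1,0.03,0.1,0]]
  ],
  "squeeze": 30
}}

```text
clock: 27.4
ee_pos: [0.5939, -0.1241, 0.0225]
eef_rot: [-0.624, 0.781, -0.0, 0.0]
contact_force: [-0.0, 0.1, 0.6]
finger_gap: 0.322
```

Emit:
{"name": "arm_command", "arguments": {
  "targets": [
    [[1,0,0,0,0],[1,0,0,0,0],[1,0,0,0,0]]
  ]
}}

```text
clock: 27.7
ee_pos: [0.5939, -0.1241, 0.0224]
eef_rot: [-0.624, 0.781, 0.0, 0.0]
contact_force: [-0.5, 0.7, 0.5]
finger_gap: 0.211
```

```bash
python3 -c "
from h import *
t=p2w(-.0023,-.0895); plan(t[0],t[1],.022,-102.73)
"
```

```text
clock 27.70 pos [ 0.5939 -0.1241  0.0224] psi -102.73 shift cm [-0.03 -0.05  0.04] turn -0.000 F [-0.5  0.7  0.5] gap 0.211
```

Emit:
{"name": "arm_command", "arguments": {
  "targets": [
    [[1,0,0,0,0],[1,0,0,-0.7,0],[1,0,0,-2,0],[1,0,0,-5,0],[1,0,0,-8,0]]
  ]
}}

```text
clock: 28.2
ee_pos: [0.5934, -0.1241, 0.1035]
eef_rot: [-0.624, 0.781, 0.0, -0.0]
contact_force: [0.4, 0.2, -1.0]
finger_gap: 0.214
```

```bash
python3 -c "
from h import *
plan(.50,-.33,.1,-90+9)
s,p,M=pose(); np.savez('w17.npz',p=p,M=M); save('w17',arm.capture('wrist'))
"
```

```text
clock 28.20 pos [ 0.5934 -0.1241  0.1035] psi -102.74 shift cm [22.14  4.57  0.35] turn -0.379 F [ 0.4  0.2 -1. ] gap 0.214
```

View pics/w17.png

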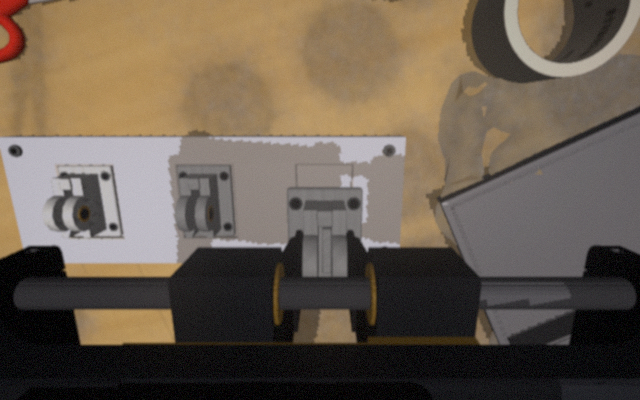

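The fork is held level and clear of its pocket, and the other two forks are still in place. Now to the tray.

Emit:
{"name": "arm_command", "arguments": {
  "targets": [
    [[1,22,3.5,0.3,-0.42],[1,22,3.5,0.3,-0.42],[1,22,3.5,0.3,-0.42],[1,22,3.5,0.3,-0.42],[1,22,3.5,0.3,-0.42]]
  ]
}}

```text
clock: 28.75
ee_pos: [0.51, -0.3342, 0.1005]
eef_rot: [0.773, -0.635, 0.001, 0.0]
contact_force: [0.4, 0.5, -1.8]
finger_gap: 0.214
```

Emit:
{"name": "arm_command", "arguments": {
  "targets": [
    [[1,0,0,0,0],[1,0,0,0,0],[1,0,0,0,0]]
  ]
}}

```text
clock: 29.05
ee_pos: [0.5117, -0.3302, 0.0997]
eef_rot: [0.774, -0.633, 0.0, -0.0]
contact_force: [-0.1, -0.1, -0.8]
finger_gap: 0.215
```

```bash
python3 -c "
from h import *
plan(.515,-.328,.1,-90+12)
s,p,M=pose(); np.savez('w18.npz',p=p,M=M); save('w18',arm.capture('wrist')); save('sc18',arm.capture('scene'))
"
```

```text
clock 29.05 pos [ 0.5117 -0.3302  0.0997] psi -78.62 shift cm [-0.15 -0.37 -0.03] turn -0.011 F [-0.1 -0.1 -0.8] gap 0.215
```

View pics/w18.png

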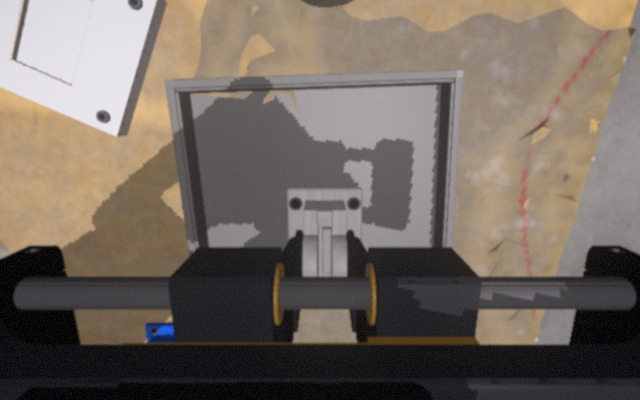

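View pics/sc18.png

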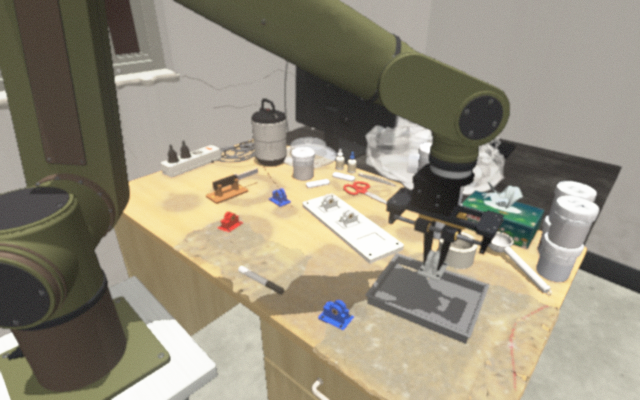

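```bash
python3 - <<'E'
from h import *
np.set_printoptions(precision=4,suppress=True)
d=np.load('w18.npz');p,M=d['p'],d['M']
A=wpz(p,M,[[166,82],[462,71]],.026)[:,:2];print(A,np.linalg.norm(A[0]-A[1]))
v=A[0]-A[1]; th=np.arctan2(-v[0],v[1]); x=np.array([np.cos(th),np.sin(th)]); c=A.mean(0)-.075*x
print('yaw',np.degrees(th),'c',c); t=c-.003*x-.0*x; print('TCP in tray', (p[:2]-c)@x, (p[:2]-c)@np.array([-x[1],x[0]]))
plan(t[0],t[1],.0178,-78.62)
E
```

```text
[[ 0.5793 -0.2093]
 [ 0.6247 -0.3999]] 0.19594298078733136
yaw 13.389164348300815 c [ 0.5291 -0.322 ]
TCP in tray -0.0188181080273232 -0.003955810849492907
clock 29.15 pos [ 0.5118 -0.3299  0.0996] psi -78.57 shift cm [-0.42 -1.55  8.18] turn 0.001 F [-0.1 -0.7 -1.5] gap 0.213
```

Emit:
{"name": "arm_command", "arguments": {
  "targets": [
    [[1,-0.3,-0.6,2,0],[1,-0.3,-1.3,4,0],[1,-0.3,-1.3,5.5,0],[1,-0.3,-1.3,6.8,0],[1,-0.3,-1.3,7.2,0]]
  ]
}}

```text
clock: 29.65
ee_pos: [0.5224, -0.3244, 0.0254]
eef_rot: [0.774, -0.634, -0.002, 0.0]
contact_force: [0.2, 0.2, -1.4]
finger_gap: 0.213
```

Emit:
{"name": "arm_command", "arguments": {
  "targets": [
    [[1,0,0,0,0],[1,0,0,0,0],[1,0,0,0,0]]
  ]
}}

```text
clock: 29.95
ee_pos: [0.524, -0.3262, 0.0286]
eef_rot: [0.773, -0.634, 0.001, -0.0]
contact_force: [0.3, -0.1, -1.1]
finger_gap: 0.213
```

```bash
python3 -c "
from h import *
plan(.526,-.3227,.0178,-78.62)
"
```

```text
clock 29.95 pos [ 0.524  -0.3262  0.0286] psi -78.68 shift cm [-0.3  -0.26  1.08] turn -0.001 F [ 0.3 -0.1 -1.1] gap 0.213
```

Emit:
{"name": "arm_command", "arguments": {
  "targets": [
    [[1,0,0,0.3,0],[1,0,0,0.6,0],[1,0,0,0.9,0],[1,0,0,0.9,0],[1,0,0,0.9,0]]
  ]
}}

```text
clock: 30.45
ee_pos: [0.5233, -0.3254, 0.0182]
eef_rot: [0.773, -0.634, -0.0, 0.0]
contact_force: [-0.0, -0.6, -1.4]
finger_gap: 0.213
```

Emit:
{"name": "arm_command", "arguments": {
  "targets": [
    [[1,0,0,0.1,0],[1,0,0,0.1,0]]
  ]
}}

```text
clock: 30.65
ee_pos: [0.5235, -0.3256, 0.0175]
eef_rot: [0.773, -0.634, 0.0, -0.0]
contact_force: [-0.9, -1.2, -0.8]
finger_gap: 0.212
```

```bash
python3 -c "
from h import *
plan(.526,-.3227,.0178,-78.62)
"
```

```text
clock 30.65 pos [ 0.5235 -0.3256  0.0175] psi -78.67 shift cm [-0.24 -0.3  -0.03] turn -0.001 F [-0.9 -1.2 -0.8] gap 0.212
```

Emit:
{"name": "arm_command", "arguments": {
  "targets": [
    [[1,0,0,0.1,0],[1,0,0,0.1,0]]
  ]
}}

```text
clock: 30.85
ee_pos: [0.5236, -0.3257, 0.0174]
eef_rot: [0.773, -0.634, 0.0, 0.0]
contact_force: [-2.7, 1.8, 4.2]
finger_gap: 0.216
```

Emit:
{"name": "arm_command", "arguments": {
  "targets": [
    [[1,0,0,0.1,0],[1,0,0,0.1,0]]
  ]
}}

```text
clock: 31.05
ee_pos: [0.5236, -0.3257, 0.0174]
eef_rot: [0.773, -0.634, -0.0, 0.0]
contact_force: [-5.7, 3.8, 10.9]
finger_gap: 0.215
```

The fork is on the tray floor. I'll release gently and rise.

Emit:
{"name": "arm_command", "arguments": {
  "targets": [
    [[0.75,0,0,-0.1,0],[0.7,0,0,-0.1,0],[0.6,0,0,-0.1,0],[0.55,0,0,-0.1,0],[0.5,0,0,-0.1,0]]
  ]
}}

```text
clock: 31.55
ee_pos: [0.5233, -0.3255, 0.0161]
eef_rot: [0.773, -0.634, -0.0, 0.0]
contact_force: [-0.1, -0.5, 0.0]
finger_gap: 0.475
```

Emit:
{"name": "arm_command", "arguments": {
  "targets": [
    [[0.5,0,0,-0.5,0],[0.5,0,0,-3,0],[0.5,0,0,-6,0],[0.5,0,0,-10,0],[0.5,0,0,-13,0]]
  ]
}}

```text
clock: 32.05
ee_pos: [0.524, -0.3259, 0.1493]
eef_rot: [0.773, -0.634, 0.001, -0.0]
contact_force: [0.4, -0.5, 0.4]
finger_gap: 0.501
```

```bash
python3 -c "
from h import *
plan(.526,-.3227,.0178,-78.62)
s,p,M=pose(); np.savez('w19.npz',p=p,M=M)
for n in ['wrist','side','scene']: save(n+'19',arm.capture(n))
a=cv2.imread('pics/side19.png'); cv2.imwrite('pics/side19a.png',cv2.resize(a[120:350,230:400],None,fx=2.6,fy=2.6,interpolation=cv2.INTER_CUBIC))
"
```

```text
clock 32.05 pos [ 0.524  -0.3259  0.1493] psi -78.67 shift cm [-0.3  -0.24 13.15] turn -0.001 F [ 0.4 -0.5  0.4] gap 0.501
```

View pics/wrist19.png

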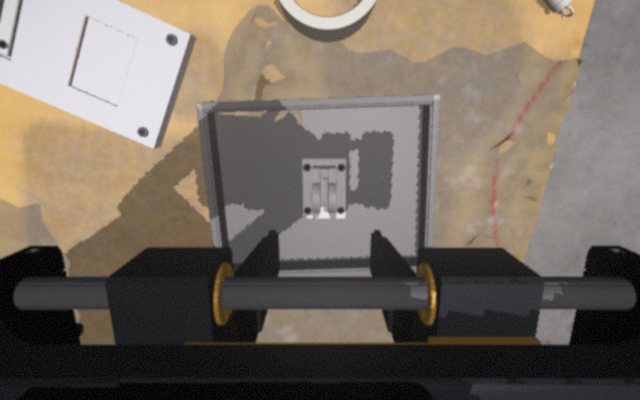

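View pics/side19a.png

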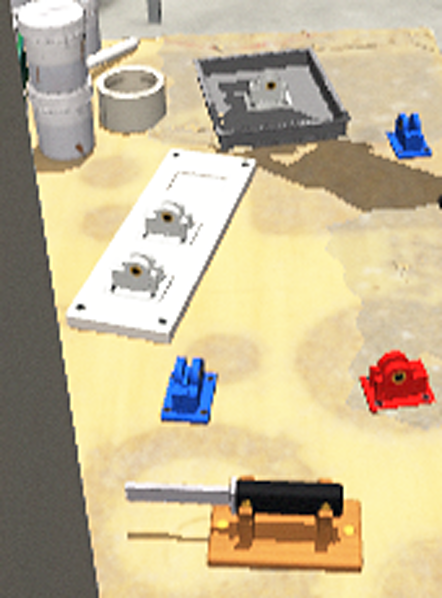

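The fork stands upright near the middle of the tray, at (325,188). Both good forks are in their nests and the gauge is in the saddle. The robot is clear, so I'll settle and hand in.

Emit:
{"name": "arm_command", "arguments": {
  "targets": [
    [[0.5,0,0,0,0],[0.5,0,0,0,0],[0.5,0,0,0,0]]
  ]
}}

```text
clock: 32.5
ee_pos: [0.5225, -0.3249, 0.1444]
eef_rot: [0.773, -0.634, -0.002, 0.0]
contact_force: [0.5, -0.6, -0.6]
finger_gap: 0.499
```

```bash
python3 -c "
from h import *
a=cv2.imread('pics/scene0.png')[140:190,280:330].astype(int);b=cv2.imread('pics/scene19.png')[140:190,280:330].astype(int)
print('jar patch mean diff',abs(a-b).mean())
plan(.526,-.3227,.15,-78.62); arm.job_done()"
```

```text
jar patch mean diff 1.7128
clock 32.50 pos [ 0.5225 -0.3249  0.1444] psi -78.67 shift cm [-0.15 -0.38 -0.56] turn -0.001 F [ 0.5 -0.6 -0.6] gap 0.499
the job is handed in; nothing more can be done
```

I checked all three forks, found the right one jammed, laid the gauge back in its saddle and stood the jammed fork in the tray. The job was handed in at 32.5 s. No verdict is reported, so the result below rests on my own last checks.

- **Left fork:** the blade ran home against the back wall, with 5.3 N felt at tip x about +15 mm in the nest plate's frame. That is about 1 mm past nominal, which the fork's play in its pocket would explain.
- **Middle fork:** it ran home at tip x about +15 mm. I stopped at first touch, so the force was only 1.5 N, weaker evidence than for the left fork.
- **Right fork:** the blade jammed at tip x about -7 mm with 5.5 N, which is where the flash should be.
- **Gauge:** the picture shows it level in both notches, blade forward. Its tip measured within about 1 mm of where it started.
- **Faulty fork:** it stands upright near the middle of the tray floor.
- **Good forks and jar:** both good forks look seated in their nests, though I judged that by eye. The jar's image patch is practically unchanged.
- **Disagreements:** camera and arm positions differed by 1–2 mm, and I corrected for this by lining the blade up with each slot in the picture. The tray's width measured 196 mm against the 190 mm given.

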